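# Gauge a slanting blind bore and set the drill stop to its depth

### The job

Take the depth rod from its stand, lower it gently down the slanting blind bore in the clamped steel lug until it bottoms, and read how deep the bore is below its lip. Put the rod back in its stand, standing upright with its collar down on the cap, and slide the stop on the rail to that same depth on its scale, to within 4 mm. Leave the hammer and the tube offcuts where they are.

Things in the scene. Friction and masses are not known exactly. Their poses are not given: they have to be found in the camera images.
- bore_mouth (a point): Centre of the round mouth (16 mm across) of the flat-bottomed blind bore, in the 64 x 64 mm top face of the steel lug, about 110 mm above the bench. Its z axis runs out of the bore along the bore's axis, square to the face, 27 degrees from vertical, leaning away from the robot; its y is level. The depth, 30 to 65 mm, changes from start to start and is found with the rod. Rigid floor.
- fixture: Grey angle fixture fixed to the bench, base plate 150 x 120 x 12 mm, two cheeks 67 mm high that clamp a slanting bright steel lug 64 x 64 x 95 mm with the bore. Origin: centre of its underside; x points away from the robot, turned by up to 0.4 rad, z up.
- rod_handle (a point): Middle of the dark handle (cylinder 22 mm across, 46 mm long) of the loose steel depth rod, 130 g; z runs from tip to handle. Below the handle a collar 30 mm across, 4 mm thick, underside 27 mm below this point; then the shaft, 10 mm across, 105 mm long. Dark rings every 10 mm from the tip, the 50 mm one wider. At the start it hangs upright in the stand.
- rod_tip (a point): Flat tip of the depth rod, slightly chamfered, 132 mm below the middle of the handle on the rod's axis; axes as the handle's.
- stand_hole (a point): Centre of the 16 mm through hole at the top of the flat cap of the rod's stand, 130 mm above the bench. The stand is a fixed hollow stub of square aluminium tube, 66 mm wide, on a 100 mm foot; z is up. With the rod hanging, its collar rests on the cap: handle middle 27 mm above this point, tip 105 mm below it.
- rail_zero (a point): Zero mark of the scale on the stop rail's middle line, 18 mm above the bench. The rail is a fixed aluminium bar 170 mm long, 56 mm wide, 12 mm thick, with an end block 28 mm high at each end. Its y axis runs along it towards rising readings (to the robot's left, within 0.35 rad). Ticks every 10 mm from 0 to 100 mm, longer at 0, 50 and 100.
- stop (a joint): Reading of the stop in m: distance of its middle from the zero mark along the rail, 0 to 0.11. It slides with about 2 N of friction and stays where it is left; it starts between 0 and 20 mm. Small pointers on both sides show its middle.
- stop_grip (a point): Point to hold on the stop: its upright steel block is 24 mm across the rail (x), 16 mm along it (y), and reaches from 27 to 79 mm above the bench; this point is on its middle line 56 mm above the bench. Axes as the rail's.
- hammer: Bystander: hammer lying on the bench beyond the work, about 0.26 m long; leave it.
- offcut: Bystander: loose offcut of square steel tube 60 mm wide, 70 mm tall; origin at the centre of its underside; leave it.
- offcut_long: Bystander: loose offcut of square steel tube 50 mm wide, 90 mm tall; origin at the centre of its underside; leave it.
There are look-alikes about, which are no part of the job. Leave any turquoise look-alike of the part that bears rail_zero alone. Leave any orange or purple look-alike of the part that bears rod_handle alone.

How it is judged:
On the way:
1. the rod, held in the gripper, stands on the floor of the bore (contact force between rod and bore_floor_c0 above 0.5 N and contact force between the fingers and rod above 1 N), for 0.1 s.
At the end, for the whole second after the job is handed in: The rod hangs upright in its stand, collar on the cap (handle middle within 8 mm of the hole sideways and 23 to 31 mm above the cap, tilt under 0.1 rad), and the stop rests at the bore's depth: a reading within 4 mm of it always counts (up to 6.5 mm may, as depths are judged in 2.5 mm steps) (horizontal distance between rod_handle and stand_hole below 0.008 m and z of rod_handle in the frame of stand_hole between 0.023 and 0.031 m and angle between rod_handle's own z axis and vertical below 0.1 rad and velocity of joint stop between -0.005 and 0.005 m/s and ((height (world z) of bore_floor_c0 between 0.07976 and 0.08307 m and value of joint stop between 0.028 and 0.0385 m) or (height (world z) of bore_floor_c0 between 0.07695 and 0.07977 m and value of joint stop between 0.0305 and 0.041 m) or (height (world z) of bore_floor_c0 between 0.07414 and 0.07696 m and value of joint stop between 0.033 and 0.0435 m) or (height (world z) of bore_floor_c0 between 0.07134 and 0.07415 m and value of joint stop between 0.0355 and 0.046 m) or (height (world z) of bore_floor_c0 between 0.06853 and 0.07135 m and value of joint stop between 0.038 and 0.0485 m) or (height (world z) of bore_floor_c0 between 0.06573 and 0.06854 m and value of joint stop between 0.0405 and 0.051 m) or (height (world z) of bore_floor_c0 between 0.06292 and 0.06574 m and value of joint stop between 0.043 and 0.0535 m) or (height (world z) of bore_floor_c0 between 0.06011 and 0.06293 m and value of joint stop between 0.0455 and 0.056 m) or (height (world z) of bore_floor_c0 between 0.05731 and 0.06012 m and value of joint stop between 0.048 and 0.0585 m) or (height (world z) of bore_floor_c0 between 0.0545 and 0.05732 m and value of joint stop between 0.0505 and 0.061 m) or (height (world z) of bore_floor_c0 between 0.0517 and 0.05451 m and value of joint stop between 0.053 and 0.0635 m) or (height (world z) of bore_floor_c0 between 0.0484 and 0.05171 m and value of joint stop between 0.0555 and 0.066 m))); the robot touches nothing.
It fails at once if the rod is rammed into the bore's floor with more than 40 N (contact force between rod and bore_floor_c0 above 40 N).
It fails at once if the hammer is moved more than 30 mm (distance of hammer from where it was at the start of the episode above 0.03 m).
It fails at once if the offcut is moved more than 30 mm (distance of offcut from where it was at the start of the episode above 0.03 m).
It fails at once if the offcut long is moved more than 30 mm (distance of offcut_long from where it was at the start of the episode above 0.03 m).
It also fails if it takes over 72 s, if anything falls off the work surface, if the arm or the gripper's body presses on something with over 40 N, if the wrist force passes 120 N, or if a joint passes its speed limit or range.

### The arm

A 6-joint arm with a two-finger parallel gripper is mounted at the origin on the work surface. World frame = base frame: x ahead of the robot, y to its left, z up, the work surface at z = 0. Lengths are in m, angles in rad, forces in N, time in s.
With the tool pointing down it reaches from about 0.25 to 0.8 m from the base axis. Payload 8.5 kg.
Tool frame: the origin (TCP) lies midway between the tips of the shut fingers; the grasp point (between the pads) lies 19 mm behind it; z points along the fingers, y is the direction in which the jaws open and shut (so a half turn about z gives the same grasp; the last joint's range is limited). The gripper opens to 85 mm and grips with 20 to 120 N. Pads are 22 mm wide; open, the fingers measure 114 mm over their backs; the gripper's body (76 mm by 85 mm) begins 54 mm behind the grasp point. The pads swing forward as they close: fully open they stand 13 mm farther back than shut.
Start: joints at [1.311, 0.238, -0.013, 1.319, 0, 1.571], TCP at [0.135, 0.507, 0.231] pointing down, gripper open.
Joint ranges: [-2.66, 2.66], [-1.03, 1.9], [-1.14, 1.46], [-1.82, 2.27], [-1.45, 1.34], [-3.14, 3.14]. Speed limits (rad/s): [2.22, 2.22, 2.79, 3.14, 3.14, 3.14].

### API

Orientations are given as a unit quaternion [w, x, y, z].
In Python, from rig import sensors, camera, camera_params, order gives the robot as it stands.
- The arm moves only by the tool send_rows, never from a script. Its argument "moves" is a list of rows, each an object of numbers: "dx", "dy", "dz": the shift along the tool's x, y, z as a fraction of full scale; "ax", "ay", "az": the turn, a rotation vector about the tool's x, y, z as a fraction of full scale. A call has 1 to 20 rows; each row shifts and turns the pose as measured when the row begins, along the tool's axes as they then stand; what a row does not reach is not made up. Full scale, the value 1, is 0.025 m for a shift and 45 degrees for a turn. A row lasts 1/12 s, in which the tool goes at most 41.7 mm and 7.16 degrees, less where a joint would pass 70% of its speed; a pose out of reach is approached as far as the arm can. A call with a number of a shift or a turn outside -1 to 1 is refused whole. A call with a gripper value outside its range is refused whole. "fingers" is the opening, from -1 (shut) to 1 (fully open), set as the call begins (left out, the last holds). The fingers move at their own pace and stop on an object; the grip force is fixed at half the most. Time passes only in rows, so rows that do not move let the fingers close. It gives the time, the measured TCP pose, the force and the opening at its end, in the units of the state.
- sensors.get_obs(): the state, without advancing time (a new reading comes with each control period).
- camera(name): name is "scene" or "top"; returns the picture (400x640x3 uint8, red, green, blue); there is no depth.
- camera_params(name): a dict with "K" (3x3 intrinsics, pixels), "R" (3x3) and "t" (3): a world point X has camera coordinates R X + t. Camera axes: x right, y down, z forward; pixel columns grow to the right and rows downward; lengths in m; the calibration is good to about 2 mm. A picture is of the moment at which its call begins. camera_params takes no time and is no camera call.
- order.finish_job(): hands the job in, once; it reports no verdict.
The state is a dict: "time_s": time; "q": joint angles; "joint_vel": joint speeds; "joint_efforts": joint torques, N m; "ee_pos": TCP position; "eef_rot": TCP orientation; "ft_force": force on the tool from outside, world axes, zero at the start; "moment": the same for the moment, N m; "opening": finger opening in m.
Only numpy, scipy, OpenCV 4.12 (cv2) and the standard library are available. Lean on these libraries where they do the work, as an engineer would, in place of code of your own. Each camera call takes 0.05 s, during which the arm holds its last target.

## Working session

There is one attempt and no reset: what is moved stays moved. The work goes in short steps, Python scripts to look and compute and a tool call to move; the robot and the scene stay as the last step left them, time stands still between calls to the robot, and variables do not carry over. Pictures are saved under pics/ and viewed, and the job is handed in when it is done.

Besides the shell and the picture viewer there is one more tool, called after ">>>" as name([rows], argument=value, ...), one row to a line, values as JSON. send_rows: Moves the arm, as the interface text tells. Shift numbers are shares of 0.025 m and turn numbers shares of 45 degrees, none past 1 either way. Its arguments: {"type":"object","properties":{"moves":{"type":"array","items":{"type":"object","properties":{"dx":{"type":"number"},"dy":{"type":"number"},"dz":{"type":"number"},"ax":{"type":"number"},"ay":{"type":"number"},"az":{"type":"number"}}}},"fingers":{"type":"number"}},"required":["moves"]}

```bash
ls; mkdir -p pics
python3 - <<'E'
from rig import sensors,camera,camera_params
import cv2,numpy as np
np.set_printoptions(precision=4,suppress=True)
for n in("scene","top"):
    im=camera(n);cv2.imwrite(f"pics/{n}0.png",im[:,:,::-1]);p=camera_params(n);print(n,p)
o=sensors.get_obs();print(o)
E
```

```text
pics
scene {'K': array([[441.2017,   0.    , 316.587 ],
       [  0.    , 441.2017, 196.8462],
       [  0.    ,   0.    ,   1.    ]]), 'R': array([[ 0.5654,  0.8248, -0.0004],
       [ 0.6092, -0.4179, -0.674 ],
       [-0.5561,  0.3809, -0.7387]]), 't': array([-0.3477, -0.1907,  1.4852])}
top {'K': array([[494.3002,   0.    , 310.6759],
       [  0.    , 494.3002, 200.9838],
       [  0.    ,   0.    ,   1.    ]]), 'R': array([[-0.006 , -0.9999, -0.0154],
       [-0.9838,  0.0087, -0.1788],
       [ 0.1789,  0.0141, -0.9838]]), 't': array([0.0623, 0.5574, 1.424 ])}
{'time_s': 0.1, 'q': array([ 1.311 ,  0.2387, -0.0141,  1.3192,  0.    ,  1.5708]), 'joint_vel': array([ 0.0002, -0.0009,  0.0034,  0.0015, -0.0001,  0.0006]), 'joint_efforts': array([  0.0004, -53.972 ,  34.6999,   0.0135,   0.    ,   0.    ]), 'ee_pos': array([0.1348, 0.507 , 0.2307]), 'eef_rot': array([-0.0001,  0.1295,  0.9916, -0.0006]), 'ft_force': array([ 0.4183, -0.1726, -0.3043]), 'moment': array([-0.0282, -0.0098,  0.0031]), 'opening': 0.08539843272803443}
```

View pics/scene0.png

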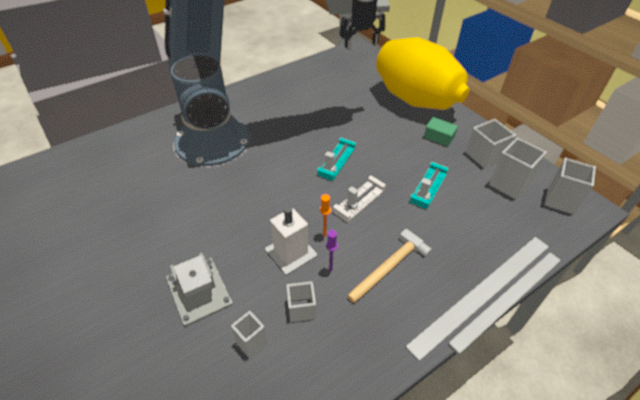

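View pics/top0.png

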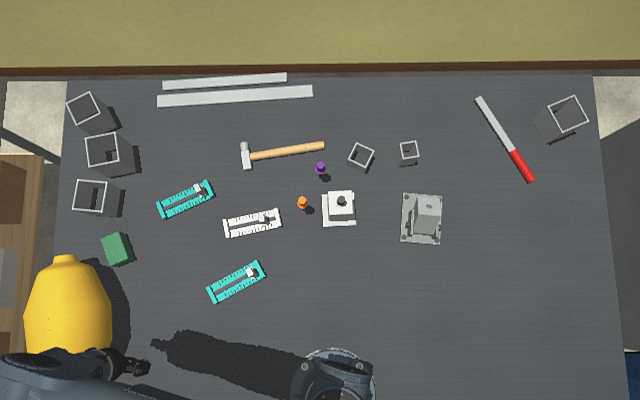

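Scene: the dark-handled rod is in its stand, top (341,201) / scene (289,216). The orange rod at top (303,202) and the purple one at (320,168) are look-alikes. The bare aluminium rail is at top (252,222) and the turquoise rails at (187,198) and (237,282) are look-alikes. The fixture is at top (422,217). I'll confirm these in enlarged crops.

Run:
```python
import cv2,numpy as np
t=cv2.imread("pics/top0.png");s=cv2.imread("pics/scene0.png")
cv2.imwrite("pics/c1.png",cv2.resize(t[185:255,215:355],(800,400),interpolation=cv2.INTER_CUBIC))
a=cv2.resize(t[185:250,395:450],None,fx=7,fy=7,interpolation=cv2.INTER_CUBIC)
b=cv2.resize(s[245:325,160:235],None,fx=5.6,fy=5.6,interpolation=cv2.INTER_CUBIC)
h=min(a.shape[0],b.shape[0]);cv2.imwrite("pics/c2.png",np.hstack([a[:h],b[:h]])[:600,:810])
cv2.imwrite("pics/c3.png",cv2.resize(s[165:275,260:395],None,fx=5.4,fy=5.4,interpolation=cv2.INTER_CUBIC))
```

```text
(no output)
```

View pics/c1.png

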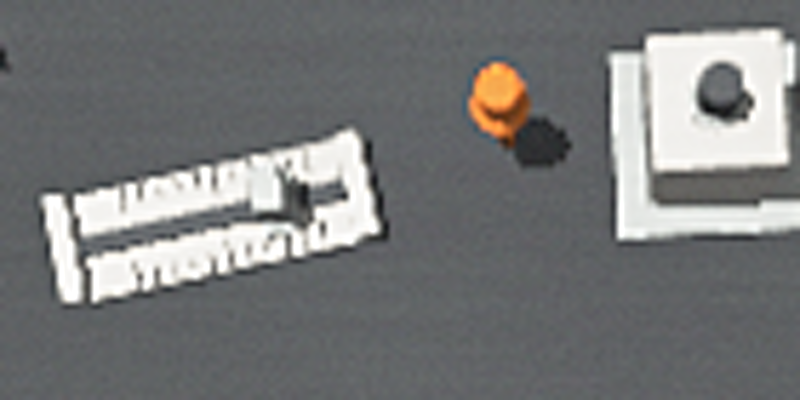

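View pics/c2.png

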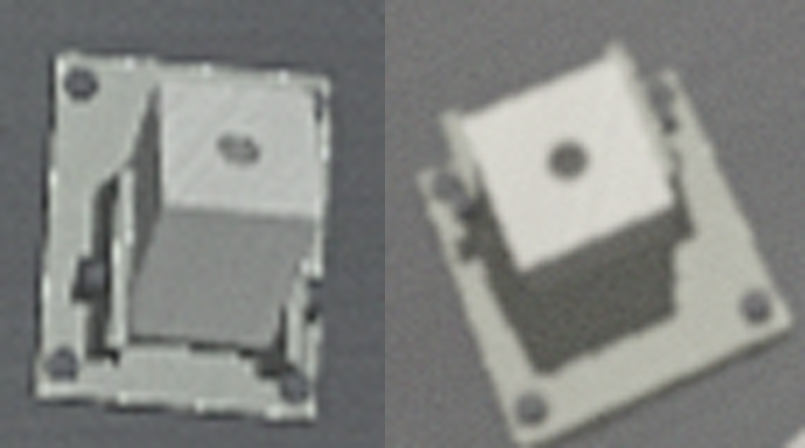

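View pics/c3.png

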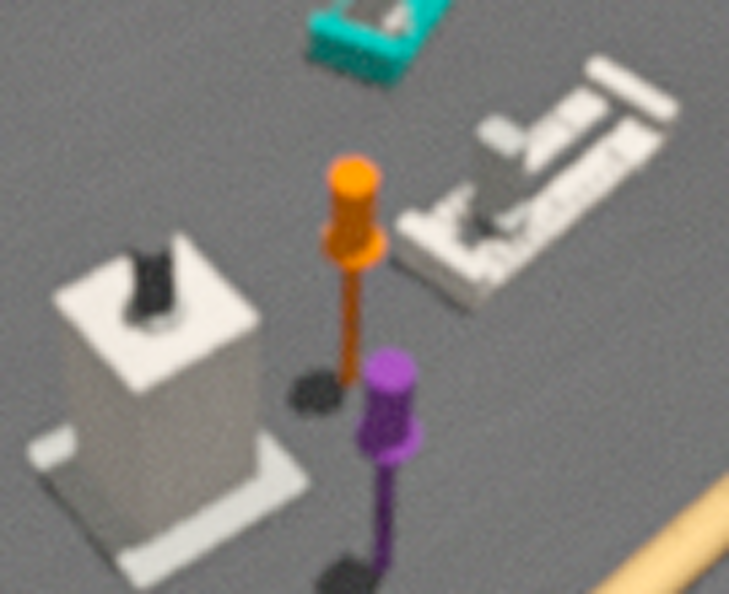

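```bash
cat > h.py <<'E'
import numpy as np,cv2
from rig import camera_params
P={n:camera_params(n) for n in("scene","top")}
def ray(n,uv):
    p=P[n];R=np.array(p["R"]);t=np.array(p["t"]);c=-R.T@t
    d=R.T@np.linalg.inv(p["K"])@np.array([uv[0],uv[1],1.]);return c,d/np.linalg.norm(d)
def plane(n,uv,z):
    c,d=ray(n,uv);return c+d*(z-c[2])/d[2]
def tri(a,b):
    (c1,d1),(c2,d2)=ray("top",a),ray("scene",b)
    s=np.linalg.lstsq(np.c_[d1,-d2],c2-c1,rcond=None)[0]
    p,q=c1+s[0]*d1,c2+s[1]*d2;return (p+q)/2,np.linalg.norm(p-q)
def proj(n,X):
    p=P[n];x=p["K"]@(p["R"]@np.asarray(X)+p["t"]);return x[:2]/x[2]
E
python3 - <<'E'
from h import *
np.set_printoptions(precision=4,suppress=True)
f=lambda u,v,s,x,y:((u+.5)/s-.5+x,(v+.5)/s-.5+y)
c1=lambda u,v:f(u,v,5.714,215,185)
c2l=lambda u,v:f(u,v,7,395,185)
c2r=lambda u,v:f(u-385,v,5.6,160,245)
c3=lambda u,v:f(u,v,5.4,260,165)
cap=[plane("top",c1(*p),.130) for p in[(647,38),(780,30),(790,165),(655,172)]]
print("captop",np.array(cap),np.mean(cap,0))
cap=[plane("scene",c3(*p),.130) for p in[(55,298),(178,235),(260,318),(137,390)]]
print("capscene",np.array(cap),np.mean(cap,0))
print("handletop",plane("top",c1(722,80),.18), plane("scene",c3(153,253),.18))
print("mouth",tri(c2l(237,149),c2r(568,160)), plane("top",c2l(237,149),.110),plane("scene",c2r(568,160),.110))
print("face", tri(c2l(317,220),c2r(673,205)),tri(c2l(162,207),c2r(523,270)),tri(c2l(165,84),c2r(468,122)))
b=[plane("top",c2l(*p),.012) for p in[(57,55),(328,75),(315,415),(37,398)]]
print("base",np.array(b),np.mean(b,0)); 
b=[plane("scene",c2r(*p),.012) for p in[(418,172),(672,72),(793,322),(527,445)]]
print("base",np.array(b),np.mean(b,0)); 
r=[plane("top",c1(*p),.028) for p in[(42,197),(352,130),(383,235),(65,303)]]
print("rail",np.array(r),np.mean(r,0))
r=[plane("scene",c3(*p),.028) for p in[(400,215),(598,55),(680,108),(480,290)]]
print("rail",np.array(r),np.mean(r,0))
print("stop",plane("top",c1(264,193),.079),plane("scene",c3(501,133),.079))
print("orange",plane("top",c1(497,87),.18),plane("top",c1(515,135),0))
E
```

```text
captop [[ 0.571   0.0084  0.13  ]
 [ 0.5744 -0.0575  0.13  ]
 [ 0.5068 -0.061   0.13  ]
 [ 0.5039  0.0053  0.13  ]] [ 0.539  -0.0262  0.13  ]
capscene [[ 0.5053 -0.0642  0.13  ]
 [ 0.5049  0.0022  0.13  ]
 [ 0.5678  0.0062  0.13  ]
 [ 0.571  -0.061   0.13  ]] [ 0.5372 -0.0292  0.13  ]
handletop [ 0.5402 -0.0259  0.18  ] [ 0.5453 -0.0338  0.18  ]
mouth (array([ 0.5288, -0.2799,  0.1119]), np.float64(0.005389167817825823)) [ 0.53   -0.2777  0.11  ] [ 0.5262 -0.2822  0.11  ]
face (array([ 0.5214, -0.284 ,  0.0665]), np.float64(0.07533682263205727)) (array([ 0.5133, -0.2892,  0.0206]), np.float64(0.05076841623741621)) (array([ 0.5386, -0.2761,  0.1607]), np.float64(0.07501625038710673))
base [[ 0.589  -0.2234  0.012 ]
 [ 0.579  -0.3411  0.012 ]
 [ 0.4306 -0.3276  0.012 ]
 [ 0.4388 -0.2089  0.012 ]] [ 0.5093 -0.2753  0.012 ]
base [[ 0.424  -0.3318  0.012 ]
 [ 0.4391 -0.2139  0.012 ]
 [ 0.5871 -0.2269  0.012 ]
 [ 0.5756 -0.344   0.012 ]] [ 0.5065 -0.2791  0.012 ]
rail [[0.5088 0.3268 0.028 ]
 [0.5433 0.163  0.028 ]
 [0.4872 0.1463 0.028 ]
 [0.4526 0.3132 0.028 ]] [0.498  0.2373 0.028 ]
rail [[0.4821 0.1499 0.028 ]
 [0.4481 0.3114 0.028 ]
 [0.5056 0.3223 0.028 ]
 [0.5467 0.1536 0.028 ]] [0.4956 0.2343 0.028 ]
stop [0.5025 0.2034 0.079 ] [0.5016 0.198  0.079 ]
orange [0.5378 0.0811 0.18  ] [0.5446 0.0774 0.    ]
```

```bash
cat >> h.py <<'E'
from rig import sensors
from scipy.spatial.transform import Rotation as Ro
def st():
    o=sensors.get_obs();q=o["eef_rot"];return o,np.array(o["ee_pos"]),Ro.from_quat([q[1],q[2],q[3],q[0]])
PSI=-0.09
def target_R(tilt,psi=PSI): # tool z = -(axis) ; tool y level
    a=np.array([np.sin(tilt)*np.cos(psi),np.sin(tilt)*np.sin(psi),np.cos(tilt)])
    y=np.array([-np.sin(psi),np.cos(psi),0]);z=-a;x=np.cross(y,z);return Ro.from_matrix(np.c_[x,y,z])
def go(pos,tilt=0.,psi=PSI):
    o,p,R=st();np.set_printoptions(precision=4,suppress=True)
    T=target_R(tilt,psi)
    d=R.inv().apply(np.array(pos)-p)/.025;r=(R.inv()*T).as_rotvec()/(np.pi/4)
    print("t",o["time_s"],"pos",p,"F",o["ft_force"],"open",o["opening"],"q",o["q"]);print("shift units",d,"turn units",r)
E
python3 - <<'E'
from h import *
go([.538,-.028,.231])
E
```

```text
t 0.1 pos [0.1348 0.507  0.2307] F [ 0.4183 -0.1726 -0.3043] open 0.08539843272803443 q [ 1.311   0.2387 -0.0141  1.3192  0.      1.5708]
shift units [-21.0863 -16.5391   0.0106] turn units [-0.0016 -0.0002 -0.2162]
```

>>> send_rows([
  {"dx":-0.5,"dy":-0.4,"az":-0.11},
  {"dx":-0.9,"dy":-0.7,"az":-0.1},
  {"dx":-0.9,"dy":-0.75},
  {"dx":-0.9,"dy":-0.75},
  {"dx":-0.9,"dy":-0.75},
  {"dx":-0.9,"dy":-0.75},
  {"dx":-0.9,"dy":-0.75},
  {"dx":-0.9,"dy":-0.75},
  {"dx":-0.9,"dy":-0.75},
  {"dx":-0.9,"dy":-0.75},
  {"dx":-0.9,"dy":-0.75},
  {"dx":-0.9,"dy":-0.75},
  {"dx":-0.9,"dy":-0.75},
  {"dx":-0.9,"dy":-0.75},
  {"dx":-0.9,"dy":-0.75},
], fingers=1)

```text
validation failed for argument at $.mo...
```

```bash
python3 -c "
from h import *
go([.538,-.028,.231])"
```

```text
t 0.1 pos [0.1348 0.507  0.2307] F [ 0.4183 -0.1726 -0.3043] open 0.08539843272803443 q [ 1.311   0.2387 -0.0141  1.3192  0.      1.5708]
shift units [-21.0863 -16.5391   0.0106] turn units [-0.0016 -0.0002 -0.2162]
```

>>> send_rows([
  {"dx":-0.5,"dy":-0.4,"dz":0,"ax":0,"ay":0,"az":-0.11},
  {"dx":-0.9,"dy":-0.7,"dz":0,"ax":0,"ay":0,"az":-0.1},
], fingers=1)

```text
time_s: 0.27
ee_pos: [0.1618, 0.4748, 0.2295]
eef_rot: [-0.001, 0.044, 0.999, -0.001]
ft_force: [0.9, 0.2, 0.4]
opening: 0.0854
```

All six keys are needed.

```bash
python3 -c "
from h import *
go([.538,-.028,.231])"
```

```text
t 0.2667 pos [0.1618 0.4748 0.2295] F [0.8808 0.2273 0.407 ] open 0.08536905882231069 q [ 1.2417  0.2004 -0.0681  1.3045  0.001   1.3303]
shift units [-16.7674 -18.7029  -0.0523] turn units [-0.0023 -0.0019  0.0018]
```

>>> send_rows([
  {"dx":-0.84,"dy":-0.93,"dz":0,"ax":0,"ay":0,"az":0},
  {"dx":-0.84,"dy":-0.93,"dz":0,"ax":0,"ay":0,"az":0},
  {"dx":-0.84,"dy":-0.93,"dz":0,"ax":0,"ay":0,"az":0},
  {"dx":-0.84,"dy":-0.93,"dz":0,"ax":0,"ay":0,"az":0},
  {"dx":-0.84,"dy":-0.93,"dz":0,"ax":0,"ay":0,"az":0},
  {"dx":-0.84,"dy":-0.93,"dz":0,"ax":0,"ay":0,"az":0},
  {"dx":-0.84,"dy":-0.93,"dz":0,"ax":0,"ay":0,"az":0},
  {"dx":-0.84,"dy":-0.93,"dz":0,"ax":0,"ay":0,"az":0},
  {"dx":-0.84,"dy":-0.93,"dz":0,"ax":0,"ay":0,"az":0},
  {"dx":-0.84,"dy":-0.93,"dz":0,"ax":0,"ay":0,"az":0},
  {"dx":-0.84,"dy":-0.93,"dz":0,"ax":0,"ay":0,"az":0},
  {"dx":-0.84,"dy":-0.93,"dz":0,"ax":0,"ay":0,"az":0},
  {"dx":-0.84,"dy":-0.93,"dz":0,"ax":0,"ay":0,"az":0},
  {"dx":-0.84,"dy":-0.93,"dz":0,"ax":0,"ay":0,"az":0},
  {"dx":-0.84,"dy":-0.93,"dz":0,"ax":0,"ay":0,"az":0},
  {"dx":-0.84,"dy":-0.93,"dz":0,"ax":0,"ay":0,"az":0},
  {"dx":-0.84,"dy":-0.93,"dz":0,"ax":0,"ay":0,"az":0},
])

```text
time_s: 1.68
ee_pos: [0.4946, 0.0294, 0.2262]
eef_rot: [-0.003, 0.038, 0.999, -0.003]
ft_force: [0.4, 1.0, 0.9]
opening: 0.0854
```

```bash
python3 -c "
from h import *
go([.538,-.028,.231])"
```

```text
t 1.6833 pos [0.4946 0.0294 0.2262] F [0.4325 0.9708 0.8618] open 0.08539659624501211 q [ 0.0628  0.1944 -0.0841  1.2989 -0.0055  0.1393]
shift units [-1.906  -2.1581 -0.1875] turn units [-0.0081 -0.0073  0.0172]
```

>>> send_rows([
  {"dx":-0.84,"dy":-0.93,"dz":-0.1,"ax":0,"ay":0,"az":0.017},
  {"dx":-0.8,"dy":-0.9,"dz":-0.1,"ax":-0.008,"ay":-0.007,"az":0},
  {"dx":-0.3,"dy":-0.3,"dz":0,"ax":0,"ay":0,"az":0},
  {"dx":0,"dy":0,"dz":0,"ax":0,"ay":0,"az":0},
])

```text
time_s: 2.02
ee_pos: [0.5423, -0.0357, 0.2291]
eef_rot: [-0.001, 0.048, 0.999, -0.0]
ft_force: [0.7, 0.6, -1.0]
opening: 0.0853
```

```bash
python3 -c "
from h import *
go([.538,-.028,.231])
from rig import camera
for n in('top','scene'):
    im=camera(n)[:,:,::-1];cv2.imwrite(f'pics/{n}1.png',im)
    o,p,R=st();print(n,proj(n,p))
    u,v=proj(n,[.54,-.027,.18]).astype(int);cv2.imwrite(f'pics/{n}1c.png',cv2.resize(im[v-50:v+50,u-65:u+65],None,fx=6,fy=6,interpolation=cv2.INTER_CUBIC));print(u-65,v-50)
"
```

```text
t 2.0167 pos [ 0.5423 -0.0357  0.2291] F [ 0.7085  0.5601 -0.9655] open 0.08529653294041559 q [-0.0653  0.2724  0.0278  1.3285 -0.0009  0.0304]
shift units [ 0.1996  0.2921 -0.0759] turn units [-0.0012 -0.0029 -0.0073]
top [345.2364 194.5972]
276 148
scene [285.7835 196.1861]
224 158
```

View pics/scene1c.png

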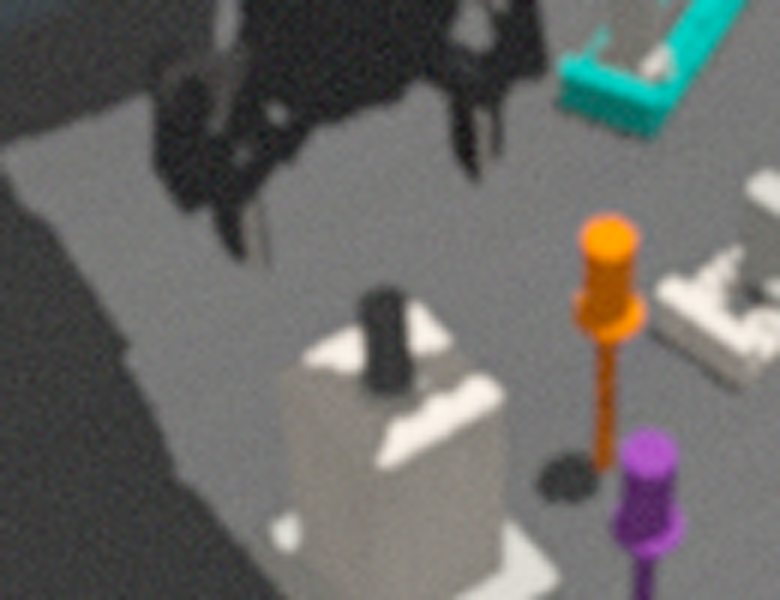

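View pics/top1c.png

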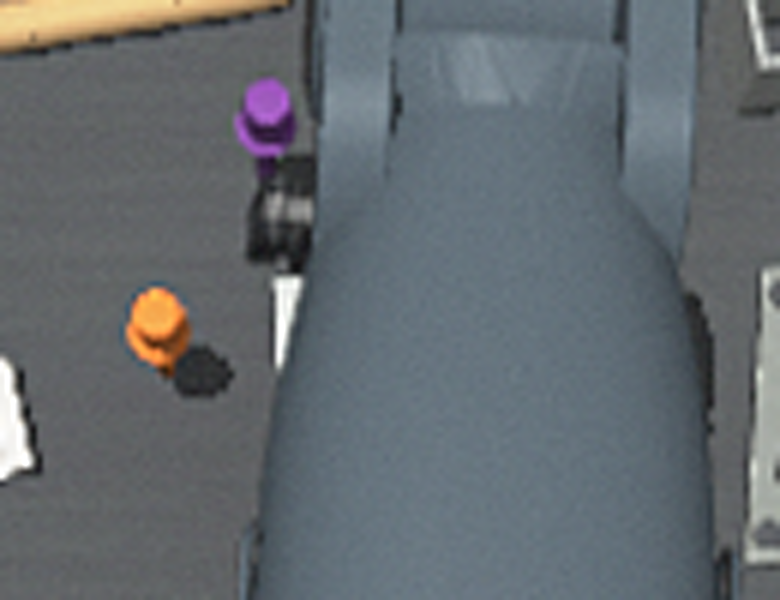

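```bash
python3 -c "
from h import *
o,p,R=st();print(proj('scene',p-[0,0,-.013]), proj('scene',[p[0]+.004,p[1]+.043,p[2]+.013]),proj('scene',[p[0]-.004,p[1]-.043,p[2]+.013]))
for z in(.15,.18): print(plane('top',(320,165),z))
print(tri((320,165),(224+648/6,158+445/6)),tri((302.5,201),(224+607/6,158+235/6)))
go([.5385,-.0275,.19])
"
```

```text
[285.48332187 192.28504036] [302.45467631 185.541393  ] [268.0209668  199.22378912]
[0.64251219 0.02990952 0.15      ]
[0.63477556 0.03007663 0.18      ]
(array([0.63993388, 0.02840794, 0.15650524]), np.float64(0.0035379027129281452)) (array([0.53887015, 0.07886794, 0.15412432]), np.float64(0.0011954047418826015))
t 2.1167 pos [ 0.5409 -0.034   0.2292] F [ 0.3691  0.1222 -0.8699] open 0.08534350574659326 q [-0.0625  0.2704  0.0254  1.3288 -0.0005  0.0317]
shift units [0.1145 0.2511 1.5687] turn units [-0.0008 -0.004  -0.0054]
```

>>> send_rows([
  {"dx":0.11,"dy":0.25,"dz":0.5,"ax":0,"ay":0,"az":-0.005},
  {"dx":0,"dy":0,"dz":0.6,"ax":0,"ay":0,"az":0},
  {"dx":0,"dy":0,"dz":0.3,"ax":0,"ay":0,"az":0},
  {"dx":0,"dy":0,"dz":0,"ax":0,"ay":0,"az":0},
])

```text
time_s: 2.45
ee_pos: [0.5355, -0.0228, 0.1937]
eef_rot: [-0.002, 0.043, 0.999, 0.0]
ft_force: [0.1, -0.3, 0.3]
opening: 0.0857
```

```bash
python3 -c "
from h import *
go([.5385,-.0275,.142])
"
```

```text
t 2.45 pos [ 0.5355 -0.0228  0.1937] F [ 0.1296 -0.3091  0.2942] open 0.08570085612442281 q [-0.0428  0.2749 -0.0603  1.2396  0.0005  0.0433]
shift units [-0.1435 -0.1778  2.0673] turn units [ 0.0004 -0.0051  0.005 ]
```

>>> send_rows([
  {"dx":-0.1,"dy":-0.12,"dz":0.6,"ax":0,"ay":0,"az":0},
  {"dx":0,"dy":0,"dz":0.6,"ax":0,"ay":0,"az":0},
  {"dx":0,"dy":0,"dz":0.3,"ax":0,"ay":0,"az":0},
  {"dx":0,"dy":0,"dz":0.1,"ax":0,"ay":0,"az":0},
  {"dx":0,"dy":0,"dz":0,"ax":0,"ay":0,"az":0},
])

```text
time_s: 2.87
ee_pos: [0.5362, -0.022, 0.1552]
eef_rot: [-0.001, 0.04, 0.999, 0.001]
ft_force: [0.3, -0.8, 1.0]
opening: 0.0856
```

```bash
python3 -c "
from h import *
go([.5385,-.0275,.142])
"
```

```text
t 2.8667 pos [ 0.5362 -0.022   0.1552] F [ 0.2658 -0.7509  0.9551] open 0.08564036427519052 q [-0.0416  0.2959 -0.1324  1.1449  0.001   0.0391]
shift units [-0.1112 -0.2121  0.5286] turn units [ 0.0012 -0.0031  0.0119]
```

>>> send_rows([
  {"dx":-0.1,"dy":-0.2,"dz":0.3,"ax":0,"ay":0,"az":0.012},
  {"dx":-0.05,"dy":-0.1,"dz":0.2,"ax":0,"ay":0,"az":0},
  {"dx":0,"dy":0,"dz":0.05,"ax":0,"ay":0,"az":0},
])

```text
time_s: 3.12
ee_pos: [0.5405, -0.0299, 0.1425]
eef_rot: [0.0, 0.045, 0.999, 0.0]
ft_force: [-0.6, -0.4, 0.2]
opening: 0.0853
```

```bash
python3 -c "
from h import *
go([.5385,-.0275,.142])
"
```

```text
t 3.1167 pos [ 0.5405 -0.0299  0.1425] F [-0.6304 -0.377   0.1566] open 0.08527781343789656 q [-0.0559  0.3095 -0.1468  1.1138  0.0009  0.0342]
shift units [0.0878 0.0899 0.0217] turn units [ 0.0012  0.0008 -0.    ]
```

>>> send_rows([
  {"dx":0.04,"dy":0.05,"dz":0.01,"ax":0,"ay":0,"az":0},
  {"dx":0,"dy":0,"dz":0,"ax":0,"ay":0,"az":0},
])

```text
time_s: 3.28
ee_pos: [0.5397, -0.029, 0.1421]
eef_rot: [0.0, 0.045, 0.999, 0.0]
ft_force: [-0.4, 0.6, 1.0]
opening: 0.0857
```

```bash
python3 -c "
from h import *
go([.5385,-.0275,.142])
from rig import camera
n='scene'
im=camera(n)[:,:,::-1];cv2.imwrite(f'pics/{n}2.png',im)
u,v=proj(n,[.54,-.027,.16]).astype(int);cv2.imwrite(f'pics/{n}2c.png',cv2.resize(im[v-40:v+40,u-50:u+50],None,fx=7,fy=7,interpolation=cv2.INTER_CUBIC));print(u-50,v-40)
"
```

```text
t 3.2833 pos [ 0.5397 -0.029   0.1421] F [-0.4036  0.5744  0.9932] open 0.0857478988769447 q [-0.0543  0.3085 -0.1494  1.1123  0.001   0.0367]
shift units [0.0524 0.0565 0.0051] turn units [ 0.0013  0.0006 -0.0013]
239 174
```

View pics/scene2c.png

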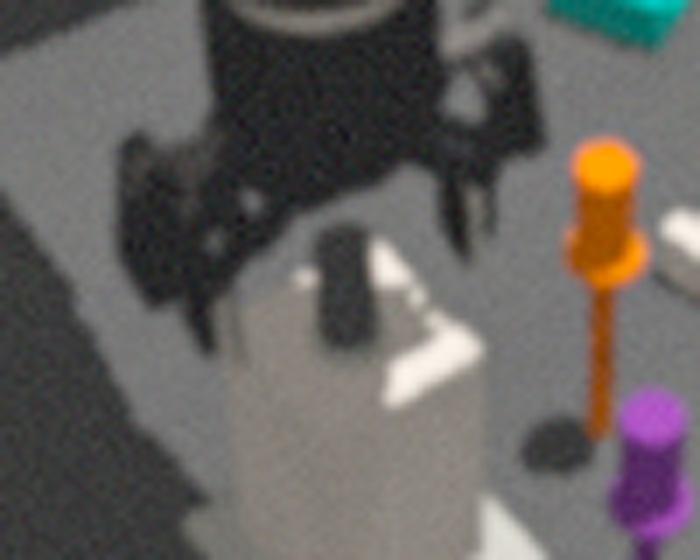

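The handle, crop (345,285), is centred between the open fingertips at crop (205,345) and (465,255). Closing.

>>> send_rows([
  {"dx":0.03,"dy":0.03,"dz":0,"ax":0,"ay":0,"az":0},
  {"dx":0,"dy":0,"dz":0,"ax":0,"ay":0,"az":0},
  {"dx":0,"dy":0,"dz":0,"ax":0,"ay":0,"az":0},
  {"dx":0,"dy":0,"dz":0,"ax":0,"ay":0,"az":0},
  {"dx":0,"dy":0,"dz":0,"ax":0,"ay":0,"az":0},
  {"dx":0,"dy":0,"dz":0,"ax":0,"ay":0,"az":0},
  {"dx":0,"dy":0,"dz":0,"ax":0,"ay":0,"az":0},
  {"dx":0,"dy":0,"dz":0,"ax":0,"ay":0,"az":0},
  {"dx":0,"dy":0,"dz":0,"ax":0,"ay":0,"az":0},
  {"dx":0,"dy":0,"dz":0,"ax":0,"ay":0,"az":0},
], fingers=-1)

```text
time_s: 4.17
ee_pos: [0.5394, -0.028, 0.1432]
eef_rot: [0.001, 0.045, 0.999, 0.0]
ft_force: [0.9, 0.8, 1.0]
opening: 0.0209
```

```bash
python3 -c "
from h import *
go([.5385,-.0275,.142])
"
```

```text
t 4.1667 pos [ 0.5394 -0.028   0.1432] F [0.9207 0.8392 0.9864] open 0.020901475394831632 q [-0.0524  0.3062 -0.1501  1.1125  0.0009  0.0382]
shift units [0.0382 0.0178 0.0463] turn units [ 0.0013  0.0026 -0.0009]
```

>>> send_rows([
  {"dx":0,"dy":0,"dz":-0.3,"ax":0,"ay":0,"az":0},
  {"dx":0,"dy":0,"dz":-0.6,"ax":0,"ay":0,"az":0},
  {"dx":0,"dy":0,"dz":-0.6,"ax":0,"ay":0,"az":0},
  {"dx":0,"dy":0,"dz":-0.6,"ax":0,"ay":0,"az":0},
  {"dx":0,"dy":0,"dz":-0.6,"ax":0,"ay":0,"az":0},
  {"dx":0,"dy":0,"dz":-0.6,"ax":0,"ay":0,"az":0},
  {"dx":0,"dy":0,"dz":-0.6,"ax":0,"ay":0,"az":0},
  {"dx":0,"dy":0,"dz":-0.6,"ax":0,"ay":0,"az":0},
  {"dx":0,"dy":0,"dz":-0.6,"ax":0,"ay":0,"az":0},
  {"dx":0,"dy":0,"dz":-0.6,"ax":0,"ay":0,"az":0},
  {"dx":0,"dy":0,"dz":-0.2,"ax":0,"ay":0,"az":0},
])

```text
time_s: 5.08
ee_pos: [0.5372, -0.0282, 0.2998]
eef_rot: [-0.001, 0.045, 0.999, 0.0]
ft_force: [0.3, 0.9, -0.1]
opening: 0.0207
```

```bash
python3 -c "
from h import *
T=target_R(np.radians(27));a=-T.as_matrix()[:,2];m=np.array([.528,-.280,.110]);print(m+a*.143)
go(m+a*.143,np.radians(27))
"
```

```text
[ 0.59265789 -0.28583497  0.23741393]
t 5.0833 pos [ 0.5372 -0.0282  0.2998] F [ 0.3332  0.8609 -0.0707] open 0.020680397560478556 q [-0.0529  0.2503  0.1764  1.4987  0.0008  0.038 ]
shift units [ -3.1489 -10.0634   2.4802] turn units [ 0.0012  0.5977 -0.0009]
```

>>> send_rows([
  {"dx":-0.2,"dy":-0.5,"dz":0,"ax":0,"ay":0,"az":0},
  {"dx":-0.2,"dy":-0.9,"dz":0,"ax":0,"ay":0,"az":0},
  {"dx":-0.2,"dy":-0.9,"dz":0,"ax":0,"ay":0,"az":0},
  {"dx":-0.2,"dy":-0.9,"dz":0,"ax":0,"ay":0,"az":0},
  {"dx":-0.2,"dy":-0.9,"dz":0,"ax":0,"ay":0,"az":0},
  {"dx":-0.2,"dy":-0.9,"dz":0,"ax":0,"ay":0,"az":0},
  {"dx":-0.2,"dy":-0.9,"dz":0,"ax":0,"ay":0,"az":0},
  {"dx":-0.2,"dy":-0.9,"dz":0,"ax":0,"ay":0,"az":0},
  {"dx":-0.2,"dy":-0.9,"dz":0,"ax":0,"ay":0,"az":0},
  {"dx":-0.2,"dy":-0.9,"dz":0,"ax":0,"ay":0,"az":0},
  {"dx":-0.2,"dy":-0.5,"dz":0,"ax":0,"ay":0.08,"az":0},
  {"dx":0,"dy":0,"dz":0,"ax":0,"ay":0.12,"az":0},
  {"dx":0,"dy":0,"dz":0,"ax":0,"ay":0.12,"az":0},
  {"dx":0,"dy":0,"dz":0,"ax":0,"ay":0.12,"az":0},
  {"dx":0,"dy":0,"dz":0,"ax":0,"ay":0.08,"az":0},
  {"dx":0,"dy":0,"dz":0,"ax":0,"ay":0,"az":0},
])

```text
time_s: 6.42
ee_pos: [0.5678, -0.2828, 0.2893]
eef_rot: [-0.213, 0.045, 0.976, 0.011]
ft_force: [2.0, -0.8, -3.9]
opening: 0.0209
```

```bash
python3 -c "
from h import *
T=target_R(np.radians(27));a=-T.as_matrix()[:,2];m=np.array([.528,-.280,.110]);print(m+a*.143)
go(m+a*.143,np.radians(27))
"
```

```text
[ 0.59265789 -0.28583497  0.23741393]
t 6.4167 pos [ 0.5678 -0.2828  0.2893] F [ 2.0466 -0.7529 -3.8605] open 0.020941175103009215 q [-0.4019  0.8623  1.1275  2.2473 -0.1248 -0.2835]
shift units [-1.7742 -0.0329  1.4692] turn units [ 0.0043  0.054  -0.002 ]
```

>>> send_rows([
  {"dx":-0.5,"dy":0,"dz":0.4,"ax":0,"ay":0,"az":0},
  {"dx":-0.5,"dy":0,"dz":0.3,"ax":0,"ay":0,"az":0},
  {"dx":-0.4,"dy":0,"dz":0.2,"ax":0,"ay":0,"az":0},
  {"dx":-0.2,"dy":0,"dz":0,"ax":0,"ay":0,"az":0},
  {"dx":0,"dy":0,"dz":0,"ax":0,"ay":0,"az":0},
])

```text
time_s: 6.83
ee_pos: [0.5976, -0.2873, 0.2457]
eef_rot: [-0.209, 0.046, 0.977, 0.012]
ft_force: [-1.0, -0.0, -0.1]
opening: 0.0205
```

```bash
python3 -c "
from h import *
T=target_R(np.radians(27));a=-T.as_matrix()[:,2];m=np.array([.528,-.280,.110]);print(m+a*.143)
go(m+a*.143,np.radians(27))
"
```

```text
[ 0.59265789 -0.28583497  0.23741393]
t 6.8333 pos [ 0.5976 -0.2873  0.2457] F [-1.0417 -0.0333 -0.0889] open 0.020532393262846615 q [-0.3936  0.925   1.1518  2.2041 -0.1181 -0.276 ]
shift units [0.0496 0.0391 0.3862] turn units [ 0.0064  0.0621 -0.0026]
```

```bash
cat > ik.py <<'E'
from h import *
from scipy.optimize import least_squares
D=[([1.311,.2387,-.0141,1.3192],[.1348,.507,.2307]),([1.2417,.2004,-.0681,1.3045],[.1618,.4748,.2295]),([.0628,.1944,-.0841,1.2989],[.4946,.0294,.2262]),
([-.0653,.2724,.0278,1.3285],[.5423,-.0357,.2291]),([-.0428,.2749,-.0603,1.2396],[.5355,-.0228,.1937]),([-.0416,.2959,-.1324,1.1449],[.5362,-.022,.1552]),
([-.0559,.3095,-.1468,1.1138],[.5405,-.0299,.1425]),([-.0529,.2503,.1764,1.4987],[.5372,-.0282,.2998]),([-.4019,.8623,1.1275,2.2473],[.5678,-.2828,.2893]),([-.3936,.925,1.1518,2.2041],[.5976,-.2873,.2457])]
def fk(p,q):
    a,b=q[1],q[1]-q[2];f=b+q[3]
    r=p[0]+p[2]*np.sin(a)+p[3]*np.sin(b)+p[4]*np.cos(b)+p[5]*np.sin(f)+p[6]*np.cos(f)
    z=p[1]+p[2]*np.cos(a)+p[3]*np.cos(b)-p[4]*np.sin(b)+p[5]*np.cos(f)-p[6]*np.sin(f)
    return np.array([r,z])
def res(p): return np.ravel([fk(p,q)-[np.hypot(x[0],x[1]),x[2]] for q,x in D])
def res2(p): return np.r_[res(p),1e-3*(p-[0,.1,.3,.3,0,0,.2])]
s=least_squares(res2,[0,.1,.3,.3,0,0,.2]);P_=s.x
E
python3 - <<'E'
from ik import *
print(P_,np.abs(res(P_)).max())
T=target_R(np.radians(27));a=-T.as_matrix()[:,2];m=np.array([.528,-.280,.110])
o,p,R=st();q0=o["q"][1:4]
for dep in(.143,.118,.09,.07,.053):
    X=m+a*dep
    s=least_squares(lambda q:np.r_[fk(P_,np.r_[0,q])-[np.hypot(X[0],X[1]),X[2]],q[0]-q[1]+q[2]-(q0[0]-q0[1]+q0[2]+.0488)],q0)
    print(dep,s.x,s.cost)
E
```

```text
[ 0.0055106   0.19154167  0.57234915  0.02502674  0.39641494 -0.00571145
  0.44198123] 0.00015662286752371468
0.143 [0.97120264 1.20798409 2.26297196] 6.82809229262834e-23
0.118 [0.90264541 0.99998026 2.12352537] 1.6858834227883707e-26
0.09 [0.85733483 0.8408735  2.00972919] 8.96116069988386e-19
0.07 [0.83422383 0.74795431 1.93992099] 6.982651606370362e-30
0.053 [0.81858176 0.67752339 1.88513216] 9.00342974865878e-28
```

```bash
cat >> h.py <<'E'
M=np.array([.528,-.280,.110])
def gb(s,ly=0,lx=0,tilt=np.radians(27)):
    T=target_R(tilt).as_matrix();a=-T[:,2];go(M+a*s+T[:,1]*ly+T[:,0]*lx,tilt)
    o,p,R=st();d=p-M;print("s(axis)",d@a,"ly",d@T[:,1],"lx",d@T[:,0], "axisF",np.array(o["ft_force"])@a)
    tip=p+R.as_matrix()[:,2]*.1182;d=tip-M;print("TIP s",d@a,"ly",d@T[:,1],"lx",d@T[:,0])
E
python3 -c "
from h import *
gb(.13,.018)"
```

```text
t 6.8333 pos [ 0.5976 -0.2873  0.2457] F [-1.0417 -0.0333 -0.0889] open 0.020532393262846615 q [-0.3936  0.925   1.1518  2.2041 -0.1181 -0.276 ]
shift units [0.0765 0.7565 0.9091] turn units [ 0.0064  0.0621 -0.0026]
s(axis) 0.15269852451487764 ly -0.0010285392798210023 lx -0.0007659693341431492 axisF -0.548867057178619
TIP s 0.03464060478138876 ly -0.00044225398703702474 lx -0.006529983365749277
```

>>> send_rows([
  {"dx":0.04,"dy":0.4,"dz":0.4,"ax":0,"ay":0,"az":0},
  {"dx":0.04,"dy":0.3,"dz":0.3,"ax":0,"ay":0.02,"az":0},
  {"dx":0,"dy":0.05,"dz":0.1,"ax":0,"ay":0.03,"az":0},
  {"dx":0,"dy":0,"dz":0,"ax":0,"ay":0.01,"az":0},
  {"dx":0,"dy":0,"dz":0,"ax":0,"ay":0,"az":0},
])

```text
time_s: 7.25
ee_pos: [0.5877, -0.2668, 0.2326]
eef_rot: [-0.227, 0.046, 0.973, 0.012]
ft_force: [0.8, 0.2, -0.6]
opening: 0.0207
```

```bash
python3 -c "
from h import *
gb(.13,.018)
from rig import camera
for n in('scene','top'):
  im=camera(n)[:,:,::-1];cv2.imwrite(f'pics/{n}3.png',im)
  u,v=proj(n,M+[0,0,.02]).astype(int);cv2.imwrite(f'pics/{n}3c.png',cv2.resize(im[v-40:v+40,u-50:u+50],None,fx=7,fy=7,interpolation=cv2.INTER_CUBIC));print(u-50,v-40)
  o,p,R=st();print(proj(n,p+R.as_matrix()[:,2]*.1182),proj(n,M))
"
```

```text
t 7.25 pos [ 0.5877 -0.2668  0.2326] F [ 0.8404  0.2178 -0.6192] open 0.020714145159404024 q [-0.3697  0.894   1.032   2.1536 -0.1191 -0.2484]
shift units [-0.1482 -0.0207  0.228 ] turn units [ 0.0048  0.0151 -0.0043]
s(axis) 0.13565675773379507 ly 0.01850835014716915 lx 0.003770014115178414 axisF -0.18064355066084123
TIP s 0.017465854751783312 ly 0.018949714530007735 lx 0.0023715686288466606
141 228
[200.8444 267.6966] [193.4635 273.2462]
380 165
[424.0537 202.8424] [429.2762 206.5371]
```

View pics/scene3c.png

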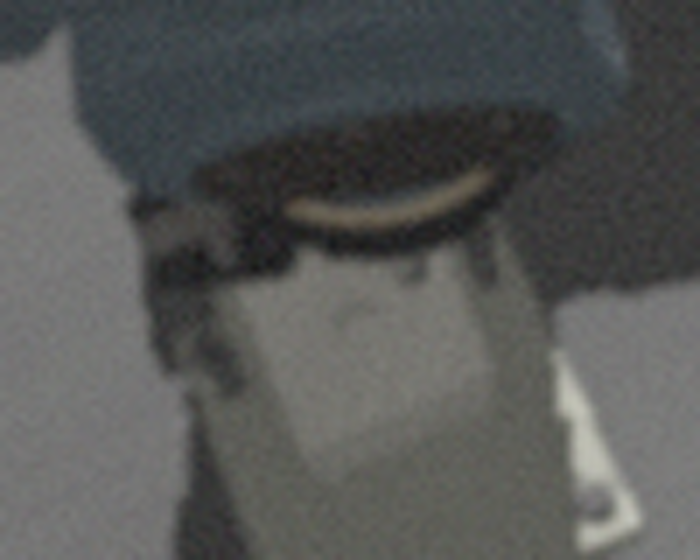

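View pics/top3c.png

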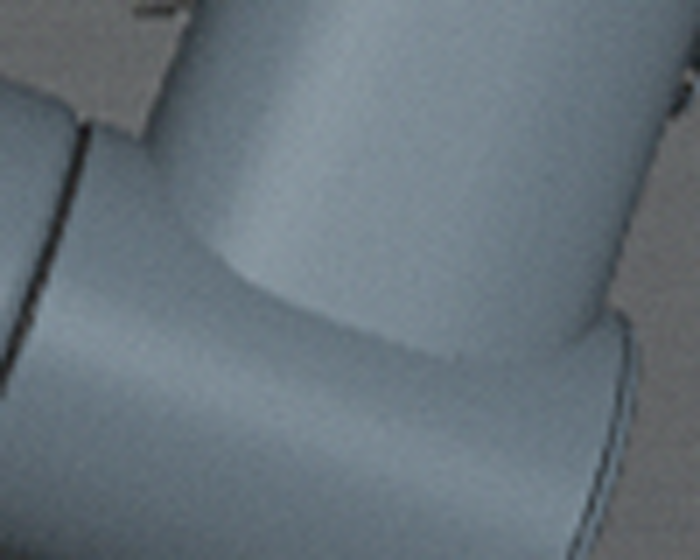

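```bash
python3 -c "
import cv2,numpy as np
im=cv2.imread('pics/scene3.png')[252:300,160:225].astype(float)
im=np.clip((im-30)*2.2,0,255).astype(np.uint8)
cv2.imwrite('pics/s3e.png',cv2.resize(im,None,fx=12,fy=12,interpolation=cv2.INTER_CUBIC))"
```

```text
(no output)
```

View pics/s3e.png

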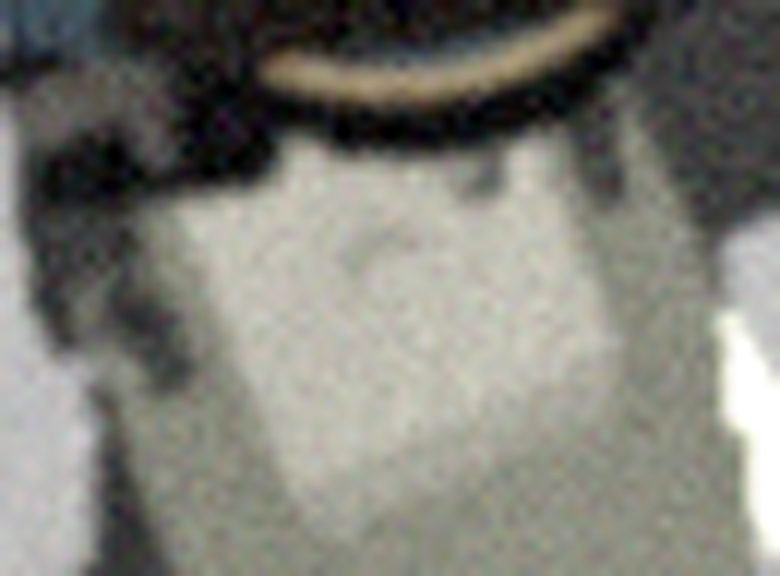

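>>> send_rows([
  {"dx":-0.06,"dy":0,"dz":0.2,"ax":0.005,"ay":0.015,"az":-0.004},
  {"dx":-0.03,"dy":0,"dz":0.2,"ax":0,"ay":0,"az":0},
  {"dx":0,"dy":0,"dz":0.05,"ax":0,"ay":0,"az":0},
  {"dx":0,"dy":0,"dz":0,"ax":0,"ay":0,"az":0},
])

```text
time_s: 7.68
ee_pos: [0.5851, -0.2679, 0.2223]
eef_rot: [-0.231, 0.044, 0.972, 0.009]
ft_force: [-1.1, 0.4, -1.4]
opening: 0.0207
```

```bash
python3 -c "
from h import *
gb(.12,.018)"
```

```text
t 7.6833 pos [ 0.5851 -0.2679  0.2223] F [-1.1023  0.4388 -1.4111] open 0.020678715990511628 q [-0.3695  0.8864  0.9862  2.1207 -0.1259 -0.2495]
shift units [-0.0517  0.0345  0.2164] turn units [-0.0021  0.0064 -0.0019]
s(axis) 0.12540407299024395 ly 0.017147449644805884 lx 0.0013213307109462805 axisF -1.7736181016101393
TIP s 0.007205748465188429 ly 0.016952492837246244 lx 0.0007229401087124869
```

>>> send_rows([
  {"dx":-0.02,"dy":0,"dz":0.08,"ax":0,"ay":0.005,"az":0},
  {"dx":0,"dy":0,"dz":0.06,"ax":0,"ay":0,"az":0},
  {"dx":0,"dy":0,"dz":0.05,"ax":0,"ay":0,"az":0},
])

```text
time_s: 7.93
ee_pos: [0.5834, -0.2682, 0.2178]
eef_rot: [-0.233, 0.044, 0.972, 0.009]
ft_force: [0.2, 0.1, -0.0]
opening: 0.0205
```

```bash
python3 -c "
from h import *
gb(.12,.018)"
```

```text
t 7.9333 pos [ 0.5834 -0.2682  0.2178] F [ 0.2425  0.0788 -0.0477] open 0.020509550133692465 q [-0.3701  0.8833  0.9661  2.1073 -0.1273 -0.2493]
shift units [-0.0291  0.0493  0.0228] turn units [-0.0023  0.0016 -0.0023]
s(axis) 0.1205704098648571 ly 0.01676971147796543 lx 0.0007296927636776881 axisF 0.06389303020997472
TIP s 0.0023707094728631175 ly 0.016551424790410406 lx 0.0005774489957038758
```

>>> send_rows([
  {"dx":0,"dy":0,"dz":0.05,"ax":0,"ay":0,"az":0},
  {"dx":0,"dy":0,"dz":0.05,"ax":0,"ay":0,"az":0},
])

```text
time_s: 8.1
ee_pos: [0.583, -0.2681, 0.2166]
eef_rot: [-0.231, 0.044, 0.972, 0.009]
ft_force: [8.6, 0.5, 16.6]
opening: 0.0206
```

```bash
python3 -c "
from h import *
gb(.12,.018)"
```

```text
t 8.1 pos [ 0.583  -0.2681  0.2166] F [ 8.6068  0.4817 16.5519] open 0.020565079905007232 q [-0.3703  0.8771  0.9517  2.0955 -0.1274 -0.2498]
shift units [-0.0227  0.0499 -0.027 ] turn units [-0.0034  0.0059 -0.0026]
s(axis) 0.11932468894261106 ly 0.01675252663937738 lx 0.0005665840100533456 axisF 18.619802304411454
TIP s 0.0011264013273429418 ly 0.016434132353382196 lx 1.5739297816617277e-05
```

>>> send_rows([
  {"dx":0,"dy":0,"dz":-0.15,"ax":0,"ay":0,"az":0},
  {"dx":0,"dy":-0.2,"dz":-0.1,"ax":0,"ay":0,"az":0},
  {"dx":0,"dy":-0.25,"dz":0,"ax":-0.003,"ay":0.005,"az":-0.002},
  {"dx":0,"dy":-0.15,"dz":0,"ax":0,"ay":0,"az":0},
  {"dx":0,"dy":0,"dz":0,"ax":0,"ay":0,"az":0},
  {"dx":0,"dy":0,"dz":0,"ax":0,"ay":0,"az":0},
])

```text
time_s: 8.6
ee_pos: [0.5845, -0.2842, 0.2232]
eef_rot: [-0.232, 0.044, 0.972, 0.01]
ft_force: [-0.7, 0.2, -0.3]
opening: 0.0205
```

```bash
python3 -c "
from h import *
gb(.12,.0)"
```

```text
t 8.6 pos [ 0.5845 -0.2842  0.2232] F [-0.6832  0.1566 -0.3054] open 0.020527609175389462 q [-0.3893  0.9108  1.0395  2.1508 -0.1343 -0.2683]
shift units [-0.0347 -0.035   0.2638] turn units [-0.0006  0.0021 -0.0003]
s(axis) 0.12659294510876795 ly 0.0008780187635044625 lx 0.00087724375393552 axisF -0.5873950644493079
TIP s 0.008393122272170588 ly 0.0008245876082766032 lx 0.0006796924728884007
```

>>> send_rows([
  {"dx":-0.03,"dy":-0.03,"dz":0.05,"ax":0,"ay":0,"az":0},
  {"dx":0,"dy":0,"dz":0.03,"ax":0,"ay":0,"az":0},
  {"dx":0,"dy":0,"dz":0,"ax":0,"ay":0,"az":0},
])

```text
time_s: 8.85
ee_pos: [0.5841, -0.285, 0.2201]
eef_rot: [-0.233, 0.044, 0.971, 0.011]
ft_force: [0.6, -0.2, -1.5]
opening: 0.0205
```

```bash
python3 -c "
from h import *
gb(.12,.0)
from rig import camera
n='scene'
im=camera(n)[:,:,::-1];cv2.imwrite('pics/scene4.png',im)
im=np.clip((im[252:300,160:225].astype(float)-30)*2.2,0,255).astype(np.uint8)
cv2.imwrite('pics/s4e.png',cv2.resize(im,None,fx=12,fy=12,interpolation=cv2.INTER_CUBIC))
o,p,R=st();print(proj(n,p+R.as_matrix()[:,2]*.1182),proj(n,M))
"
```

```text
t 8.85 pos [ 0.5841 -0.285   0.2201] F [ 0.5704 -0.2249 -1.5406] open 0.02053999096515059 q [-0.3906  0.9098  1.0288  2.1421 -0.1345 -0.2692]
shift units [ 0.0094 -0.0009  0.1454] turn units [ 0.0002  0.0008 -0.0006]
s(axis) 0.12363549660225455 ly 2.11589177302975e-05 lx -0.00023389255113659966 axisF -1.1056286781228601
TIP s 0.005435522297204684 ly 4.0766606036639386e-05 lx -0.0003093234739079285
[193.4628 272.9828] [193.4635 273.2462]
```

View pics/s4e.png

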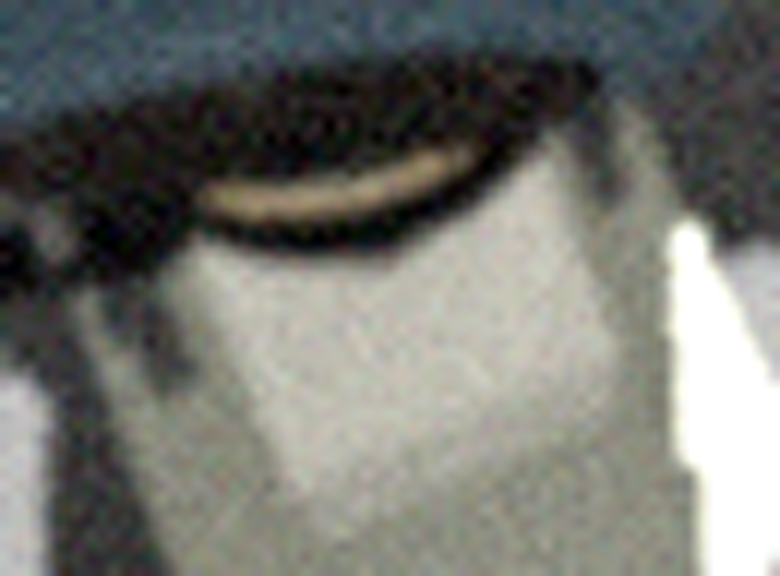

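>>> send_rows([
  {"dx":0,"dy":0,"dz":0.06,"ax":0,"ay":0,"az":0},
  {"dx":0,"dy":0,"dz":0.05,"ax":0,"ay":0,"az":0},
  {"dx":0,"dy":0,"dz":0.05,"ax":0,"ay":0,"az":0},
  {"dx":0,"dy":0,"dz":0.05,"ax":0,"ay":0,"az":0},
])

```text
time_s: 9.23
ee_pos: [0.5816, -0.2843, 0.2151]
eef_rot: [-0.233, 0.044, 0.971, 0.01]
ft_force: [0.0, -0.7, -0.2]
opening: 0.0206
```

```bash
python3 -c "
from h import *
gb(.12,.0)"
```

```text
t 9.2333 pos [ 0.5816 -0.2843  0.2151] F [ 0.0186 -0.6954 -0.2006] open 0.02063513927118818 q [-0.3909  0.8974  0.9895  2.1152 -0.1348 -0.27  ]
shift units [ 0.0092 -0.0219 -0.0765] turn units [-0.0001  0.0008  0.0002]
s(axis) 0.11808851326268816 ly 0.00054650790856865 lx -0.000230718272358224 axisF -0.14197263719601716
TIP s -0.00011146131863106201 ly 0.0005400674183356175 lx -0.00030796783915852796
```

>>> send_rows([
  {"dx":0,"dy":-0.01,"dz":0.06,"ax":0,"ay":0,"az":0},
  {"dx":0,"dy":0,"dz":0.06,"ax":0,"ay":0,"az":0},
  {"dx":0,"dy":0,"dz":0.06,"ax":0,"ay":0,"az":0},
])

```text
time_s: 9.48
ee_pos: [0.5793, -0.2842, 0.2109]
eef_rot: [-0.233, 0.044, 0.971, 0.01]
ft_force: [0.2, 0.1, -1.6]
opening: 0.0205
```

```bash
python3 -c "
from h import *
gb(.09,.0)"
```

```text
t 9.4833 pos [ 0.5793 -0.2842  0.2109] F [ 0.1677  0.0774 -1.6188] open 0.020464684435220894 q [-0.3919  0.8877  0.958   2.0931 -0.1354 -0.2711]
shift units [ 0.0051 -0.0161  0.9304] turn units [-0.0003  0.0011  0.0004]
s(axis) 0.11326092707221526 ly 0.00040687207798573437 lx -0.00010675398470846706 axisF -1.3697290799217825
TIP s -0.0049390289403690975 ly 0.00038138931686351014 lx -0.000205492285291551
```

6 mm into the bore with no load. Continuing to about 26 mm, where it is still free.

>>> send_rows([
  {"dx":0,"dy":-0.01,"dz":0.1,"ax":0,"ay":0,"az":0},
  {"dx":0,"dy":0,"dz":0.1,"ax":0,"ay":0,"az":0},
  {"dx":0,"dy":0,"dz":0.1,"ax":0,"ay":0,"az":0},
  {"dx":0,"dy":0,"dz":0.1,"ax":0,"ay":0,"az":0},
  {"dx":0,"dy":0,"dz":0.1,"ax":0,"ay":0,"az":0},
  {"dx":0,"dy":0,"dz":0.1,"ax":0,"ay":0,"az":0},
  {"dx":0,"dy":0,"dz":0.1,"ax":0,"ay":0,"az":0},
])

```text
time_s: 10.07
ee_pos: [0.5705, -0.2837, 0.1936]
eef_rot: [-0.233, 0.044, 0.971, 0.01]
ft_force: [-0.4, 0.1, -1.7]
opening: 0.0208
```

```bash
python3 -c "
from h import *
gb(.09,.0)"
```

```text
t 10.0667 pos [ 0.5705 -0.2837  0.1936] F [-0.439   0.0502 -1.7043] open 0.0207638282874207 q [-0.3957  0.8568  0.8493  2.0147 -0.1369 -0.2745]
shift units [ 0.0011 -0.0049  0.1544] turn units [-0.0002  0.0011  0.0003]
s(axis) 0.09385898435331395 ly 0.00012272314203209766 lx -2.519254791770079e-05 axisF -1.7190762192474667
TIP s -0.024340967016480846 ly 0.00010800322952997213 lx -0.00013139754930810985
```

>>> send_rows([
  {"dx":0,"dy":0,"dz":0.04,"ax":0,"ay":0,"az":0},
  {"dx":0,"dy":0,"dz":0.03,"ax":0,"ay":0,"az":0},
  {"dx":0,"dy":0,"dz":0.03,"ax":0,"ay":0,"az":0},
  {"dx":0,"dy":0,"dz":0.03,"ax":0,"ay":0,"az":0},
  {"dx":0,"dy":0,"dz":0.03,"ax":0,"ay":0,"az":0},
  {"dx":0,"dy":0,"dz":0.03,"ax":0,"ay":0,"az":0},
])

```text
time_s: 10.57
ee_pos: [0.5678, -0.2835, 0.1888]
eef_rot: [-0.233, 0.044, 0.971, 0.01]
ft_force: [-0.1, -0.5, -0.4]
opening: 0.0207
```

```bash
python3 -c "
from h import *
gb(.09,.0)"
```

```text
t 10.5667 pos [ 0.5678 -0.2835  0.1888] F [-0.1205 -0.5088 -0.3949] open 0.020743232662313982 q [-0.3968  0.8494  0.8216  1.9946 -0.1375 -0.2754]
shift units [-0.0066 -0.004  -0.0654] turn units [-0.0001  0.0007  0.0002]
s(axis) 0.08836537607957501 ly 9.97323137122298e-05 lx 0.0001644632268707114 axisF -0.38556455655380056
TIP s -0.02983460376814364 ly 9.037294017924551e-05 lx 9.607901068783163e-05
```

Depth is about 31 mm so far. I'll keep this slow pace; the full range takes roughly 35 rows.

>>> send_rows([
  {"dx":0,"dy":0,"dz":0.03,"ax":0,"ay":0,"az":0},
  {"dx":0,"dy":0,"dz":0.03,"ax":0,"ay":0,"az":0},
  {"dx":0,"dy":0,"dz":0.03,"ax":0,"ay":0,"az":0},
  {"dx":0,"dy":0,"dz":0.03,"ax":0,"ay":0,"az":0},
  {"dx":0,"dy":0,"dz":0.03,"ax":0,"ay":0,"az":0},
  {"dx":0,"dy":0,"dz":0.03,"ax":0,"ay":0,"az":0},
  {"dx":0,"dy":0,"dz":0.03,"ax":0,"ay":0,"az":0},
  {"dx":0,"dy":0,"dz":0.03,"ax":0,"ay":0,"az":0},
])

```text
time_s: 11.23
ee_pos: [0.565, -0.2832, 0.1829]
eef_rot: [-0.233, 0.044, 0.971, 0.01]
ft_force: [-0.3, -0.4, 0.0]
opening: 0.0207
```

```bash
python3 -c "
from h import *
gb(.08,.0)"
```

```text
t 11.2333 pos [ 0.565  -0.2832  0.1829] F [-0.2534 -0.4332  0.0276] open 0.020662925511581432 q [-0.3979  0.8413  0.7901  1.9707 -0.1379 -0.2764]
shift units [-0.     -0.004   0.0728] turn units [-0.0002  0.0012  0.0003]
s(axis) 0.08182084638579518 ly 0.00010033861870567331 lx 2.5115248949457994e-06 axisF -0.07228693214172344
TIP s -0.03637910291052039 ly 8.166610482498277e-05 lx -0.0001053665806015557
```

>>> send_rows([
  {"dx":0,"dy":0,"dz":0.03,"ax":0,"ay":0,"az":0},
  {"dx":0,"dy":0,"dz":0.03,"ax":0,"ay":0,"az":0},
  {"dx":0,"dy":0,"dz":0.03,"ax":0,"ay":0,"az":0},
  {"dx":0,"dy":0,"dz":0.03,"ax":0,"ay":0,"az":0},
  {"dx":0,"dy":0,"dz":0.03,"ax":0,"ay":0,"az":0},
  {"dx":0,"dy":0,"dz":0.03,"ax":0,"ay":0,"az":0},
  {"dx":0,"dy":0,"dz":0.03,"ax":0,"ay":0,"az":0},
  {"dx":0,"dy":0,"dz":0.03,"ax":0,"ay":0,"az":0},
])

```text
time_s: 11.9
ee_pos: [0.5634, -0.2829, 0.1802]
eef_rot: [-0.23, 0.044, 0.972, 0.009]
ft_force: [2.7, 0.5, 5.6]
opening: 0.0204
```

```bash
python3 -c "
from h import *
gb(.08,.0)"
```

```text
t 11.9 pos [ 0.5634 -0.2829  0.1802] F [2.7312 0.4739 5.6321] open 0.02038807658259311 q [-0.3984  0.8302  0.7636  1.9487 -0.1381 -0.2776]
shift units [-0.0115 -0.01   -0.0526] turn units [-0.0023  0.009   0.    ]
s(axis) 0.07868231619991549 ly 0.00024725447100241266 lx 0.0002791418534662724 axisF 6.233870190696376
TIP s -0.039514504655380776 ly 3.181603733909056e-05 lx -0.0005605759457399589
```

>>> send_rows([
  {"dx":0,"dy":0,"dz":0.02,"ax":0,"ay":0,"az":0},
  {"dx":0,"dy":0,"dz":0.02,"ax":0,"ay":0,"az":0},
  {"dx":0,"dy":0,"dz":0.02,"ax":0,"ay":0,"az":0},
])

```text
time_s: 12.15
ee_pos: [0.5631, -0.2828, 0.1804]
eef_rot: [-0.229, 0.044, 0.973, 0.009]
ft_force: [3.0, 0.1, 6.8]
opening: 0.0208
```

```bash
python3 -c "
from h import *
gb(.08,.0)"
```

```text
t 12.15 pos [ 0.5631 -0.2828  0.1804] F [2.9926 0.1282 6.7721] open 0.020833529650498332 q [-0.3984  0.8265  0.7575  1.9436 -0.1381 -0.2778]
shift units [-0.0242 -0.0147 -0.0535] turn units [-0.0034  0.0125 -0.0001]
s(axis) 0.07865522057344608 ly 0.0003650575775641154 lx 0.0005913307071661876 axisF 7.381908918049591
TIP s -0.039538684744787 ly 5.1459582296126955e-05 lx -0.0005672899908697842
```

>>> send_rows([
  {"dx":0,"dy":0,"dz":-0.1,"ax":0,"ay":0.008,"az":0},
  {"dx":0,"dy":0,"dz":0,"ax":0,"ay":0,"az":0},
  {"dx":0,"dy":0,"dz":0.03,"ax":0,"ay":0,"az":0},
  {"dx":0,"dy":0,"dz":0.03,"ax":0,"ay":0,"az":0},
])

```text
time_s: 12.48
ee_pos: [0.5633, -0.2829, 0.1804]
eef_rot: [-0.233, 0.044, 0.972, 0.009]
ft_force: [1.1, -0.5, 2.5]
opening: 0.0204
```

```bash
python3 -c "
from h import *
gb(.08,.0)"
```

```text
t 12.4833 pos [ 0.5633 -0.2829  0.1804] F [ 1.1114 -0.4572  2.5014] open 0.02038600226921362 q [-0.3976  0.8357  0.7724  1.9576 -0.1397 -0.276 ]
shift units [-0.0161 -0.0109 -0.0495] turn units [-0.0029  0.0016 -0.0002]
s(axis) 0.0787603054595523 ly 0.000269629261775372 lx 0.0003997353954015561 axisF 2.749946853571297
TIP s -0.039439298098654554 ly 2.8681215691802083e-06 lx 0.0002495449269779307
```

>>> send_rows([
  {"dx":0,"dy":0,"dz":-0.2,"ax":0,"ay":0,"az":0},
  {"dx":0,"dy":0,"dz":-0.2,"ax":0,"ay":0,"az":0},
  {"dx":0,"dy":0,"dz":-0.2,"ax":0,"ay":0,"az":0},
  {"dx":0,"dy":0,"dz":-0.2,"ax":0,"ay":0,"az":0},
  {"dx":0,"dy":0,"dz":-0.2,"ax":0,"ay":0,"az":0},
  {"dx":0,"dy":0,"dz":-0.2,"ax":0,"ay":0,"az":0},
  {"dx":0,"dy":0,"dz":-0.2,"ax":0,"ay":0,"az":0},
  {"dx":0,"dy":0,"dz":-0.1,"ax":0,"ay":0,"az":0},
])

```text
time_s: 13.15
ee_pos: [0.581, -0.2844, 0.2157]
eef_rot: [-0.234, 0.044, 0.971, 0.01]
ft_force: [0.5, -0.5, -0.8]
opening: 0.0203
```

```bash
python3 -c "
from h import *
gb(.126,.017)"
```

```text
t 13.15 pos [ 0.581  -0.2844  0.2157] F [ 0.5169 -0.4998 -0.7917] open 0.020276822709638872 q [-0.3906  0.8981  0.9911  2.1181 -0.1365 -0.2693]
shift units [-0.024   0.6634 -0.3103] turn units [-0.0015 -0.0022 -0.    ]
s(axis) 0.11826421965835605 ly 0.0004068230483429514 lx 0.0006129900028815307 axisF -0.45130975285806585
TIP s 6.44822893176918e-05 ly 0.00026307109929251033 lx 0.0008165121576851279
```

>>> send_rows([
  {"dx":0,"dy":0,"dz":-0.2,"ax":0,"ay":0,"az":0},
  {"dx":0,"dy":0,"dz":-0.1,"ax":0,"ay":0,"az":0},
  {"dx":-0.02,"dy":0.25,"dz":0,"ax":0,"ay":0,"az":0},
  {"dx":0,"dy":0.25,"dz":0.05,"ax":0,"ay":0,"az":0},
  {"dx":0,"dy":0.1,"dz":0.05,"ax":0,"ay":0,"az":0},
  {"dx":0,"dy":0,"dz":0,"ax":0,"ay":0,"az":0},
])

```text
time_s: 13.65
ee_pos: [0.586, -0.2682, 0.2196]
eef_rot: [-0.234, 0.044, 0.971, 0.01]
ft_force: [0.1, -0.4, -1.1]
opening: 0.0206
```

```bash
python3 -c "
from h import *
gb(.1195,.017)"
```

```text
t 13.65 pos [ 0.586  -0.2682  0.2196] F [ 0.0686 -0.3853 -1.09  ] open 0.020601418121653448 q [-0.3691  0.8961  0.9971  2.128  -0.1268 -0.2497]
shift units [0.0304 0.0033 0.1577] turn units [-0.0014 -0.0014 -0.0003]
s(axis) 0.12344065712077691 ly 0.016920968058696712 lx -0.0007655731192420926 axisF -0.9244459808202334
TIP s 0.005240809817146653 ly 0.01678663986986049 lx -0.0006312104154065073
```

>>> send_rows([
  {"dx":0,"dy":0,"dz":0.05,"ax":0,"ay":0,"az":0},
  {"dx":0,"dy":0,"dz":0.03,"ax":0,"ay":0,"az":0},
  {"dx":0,"dy":0,"dz":0.03,"ax":0,"ay":0,"az":0},
  {"dx":0,"dy":0,"dz":0.02,"ax":0,"ay":0,"az":0},
])

```text
time_s: 13.98
ee_pos: [0.5839, -0.2673, 0.2166]
eef_rot: [-0.234, 0.043, 0.971, 0.01]
ft_force: [0.5, -1.0, -0.8]
opening: 0.0203
```

```bash
python3 -c "
from h import *
gb(.1195,.017)"
```

```text
t 13.9833 pos [ 0.5839 -0.2673  0.2166] F [ 0.5275 -0.9732 -0.7694] open 0.020267799465964284 q [-0.3686  0.8875  0.9704  2.1107 -0.1271 -0.2501]
shift units [ 0.0091 -0.0278  0.0104] turn units [-0.0019 -0.0024  0.001 ]
s(axis) 0.11975864967255151 ly 0.017696252800191097 lx -0.00022752693222499433 axisF -0.4073141035244752
TIP s 0.0015590005918420637 ly 0.017517648964227195 lx -1.5670532193566987e-06
```

>>> send_rows([
  {"dx":0,"dy":0,"dz":0.025,"ax":0,"ay":0,"az":0},
  {"dx":0,"dy":0,"dz":0.02,"ax":0,"ay":0,"az":0},
])

```text
time_s: 14.15
ee_pos: [0.5837, -0.2674, 0.2165]
eef_rot: [-0.233, 0.043, 0.971, 0.01]
ft_force: [2.5, -0.2, 4.5]
opening: 0.0208
```

```bash
python3 -c "
from h import *
gb(.1195,.017)"
```

```text
t 14.15 pos [ 0.5837 -0.2674  0.2165] F [ 2.4873 -0.1917  4.5205] open 0.020773688757893188 q [-0.369   0.8839  0.9637  2.1053 -0.1268 -0.2504]
shift units [ 0.0025 -0.0239  0.0035] turn units [-0.0021  0.0006  0.0005]
s(axis) 0.11958729589644991 ly 0.017597172824002447 lx -6.188653249940739e-05 axisF 5.160300713446217
TIP s 0.001387470316979278 ly 0.01740202869214734 lx -0.00011802698596311586
```

>>> send_rows([
  {"dx":0,"dy":0,"dz":-0.2,"ax":0,"ay":0,"az":0},
  {"dx":0,"dy":0,"dz":-0.2,"ax":0,"ay":-0.03,"az":0},
  {"dx":0,"dy":0,"dz":-0.3,"ax":0,"ay":-0.1,"az":0},
  {"dx":0,"dy":0,"dz":-0.4,"ax":0,"ay":-0.1,"az":0},
  {"dx":0,"dy":0,"dz":-0.4,"ax":0,"ay":-0.1,"az":0},
  {"dx":0,"dy":0,"dz":-0.4,"ax":0,"ay":-0.1,"az":0},
  {"dx":0,"dy":0,"dz":-0.4,"ax":0,"ay":-0.1,"az":0},
  {"dx":0,"dy":0,"dz":-0.2,"ax":0,"ay":0,"az":0},
  {"dx":0,"dy":0,"dz":0,"ax":0,"ay":0,"az":0},
])

```text
time_s: 14.9
ee_pos: [0.6007, -0.2695, 0.2742]
eef_rot: [-0.018, 0.044, 0.999, 0.0]
ft_force: [-0.3, -0.0, -1.5]
opening: 0.0206
```

```bash
python3 -c "
from h import *
go([.5390,-.0278,.290])"
```

```text
t 14.9 pos [ 0.6007 -0.2695  0.2742] F [-0.2532 -0.0266 -1.4698] open 0.020605625092032523 q [-0.4158  0.5061  0.503   1.6022 -0.0126 -0.3267]
shift units [ 3.3381  9.409  -0.5183] turn units [-0.0012 -0.0467  0.0015]
```

>>> send_rows([
  {"dx":0.3,"dy":0.5,"dz":-0.3,"ax":0,"ay":-0.03,"az":0},
  {"dx":0.3,"dy":0.8,"dz":-0.1,"ax":0,"ay":-0.017,"az":0},
  {"dx":0.3,"dy":0.8,"dz":0,"ax":0,"ay":0,"az":0},
  {"dx":0.3,"dy":0.8,"dz":0,"ax":0,"ay":0,"az":0},
  {"dx":0.3,"dy":0.8,"dz":0,"ax":0,"ay":0,"az":0},
  {"dx":0.3,"dy":0.8,"dz":0,"ax":0,"ay":0,"az":0},
  {"dx":0.3,"dy":0.8,"dz":0,"ax":0,"ay":0,"az":0},
  {"dx":0.3,"dy":0.8,"dz":0,"ax":0,"ay":0,"az":0},
  {"dx":0.3,"dy":0.8,"dz":0,"ax":0,"ay":0,"az":0},
  {"dx":0.2,"dy":0.8,"dz":0,"ax":0,"ay":0,"az":0},
  {"dx":0.1,"dy":0.4,"dz":0,"ax":0,"ay":0,"az":0},
  {"dx":0,"dy":0,"dz":0,"ax":0,"ay":0,"az":0},
])

```text
time_s: 15.9
ee_pos: [0.5487, -0.0553, 0.2792]
eef_rot: [-0.014, 0.046, 0.999, -0.002]
ft_force: [-0.1, -0.9, -1.2]
opening: 0.0205
```

```bash
python3 -c "
from h import *
go([.5392,-.0280,.275])"
```

```text
t 15.9 pos [ 0.5487 -0.0553  0.2792] F [-0.0565 -0.8683 -1.1736] open 0.020494703977468345 q [-0.0971  0.2964  0.1882  1.4902 -0.006  -0.0059]
shift units [0.4724 1.0543 0.1754] turn units [-0.0074 -0.0352 -0.0015]
```

>>> send_rows([
  {"dx":0.25,"dy":0.6,"dz":0,"ax":-0.005,"ay":-0.03,"az":0},
  {"dx":0.15,"dy":0.35,"dz":0,"ax":0,"ay":-0.01,"az":0},
  {"dx":0,"dy":0,"dz":0,"ax":0,"ay":0,"az":0},
  {"dx":0,"dy":0,"dz":0,"ax":0,"ay":0,"az":0},
])

```text
time_s: 16.23
ee_pos: [0.5432, -0.0317, 0.2777]
eef_rot: [-0.0, 0.045, 0.999, -0.002]
ft_force: [0.3, -0.7, -1.1]
opening: 0.0204
```

```bash
python3 -c "
from h import *
go([.5392,-.0280,.275])"
```

```text
t 16.2333 pos [ 0.5432 -0.0317  0.2777] F [ 0.2943 -0.7424 -1.0684] open 0.0203849970991286 q [-0.0556  0.2614  0.1361  1.4456 -0.0047  0.0344]
shift units [0.1723 0.1321 0.1089] turn units [-0.006   0.0001  0.    ]
```

>>> send_rows([
  {"dx":0.15,"dy":0.12,"dz":0,"ax":-0.005,"ay":0,"az":0},
  {"dx":0.03,"dy":0.03,"dz":0,"ax":0,"ay":0,"az":0},
  {"dx":0,"dy":0,"dz":0,"ax":0,"ay":0,"az":0},
])

```text
time_s: 16.48
ee_pos: [0.5395, -0.0293, 0.2774]
eef_rot: [-0.001, 0.046, 0.999, -0.001]
ft_force: [0.9, -0.6, -1.7]
opening: 0.0206
```

```bash
python3 -c "
from h import *
go([.5392,-.0280,.261])
from rig import camera
n='scene'
im=camera(n)[:,:,::-1];cv2.imwrite('pics/scene5.png',im)
u,v=proj(n,[.54,-.027,.15]).astype(int)
o,p,R=st();print(u-35,v-30,proj(n,p+R.as_matrix()[:,2]*.1182))
cv2.imwrite('pics/s5c.png',cv2.resize(im[v-30:v+30,u-35:u+35],None,fx=9,fy=9,interpolation=cv2.INTER_CUBIC))
"
```

```text
t 16.4833 pos [ 0.5395 -0.0293  0.2774] F [ 0.924  -0.6175 -1.6514] open 0.02062915642055408 q [-0.0535  0.2559  0.1276  1.4441 -0.0014  0.0383]
shift units [0.0177 0.0516 0.6549] turn units [-0.0019 -0.0019 -0.0022]
254 186 [288.5627 214.7605]
```

View pics/s5c.png

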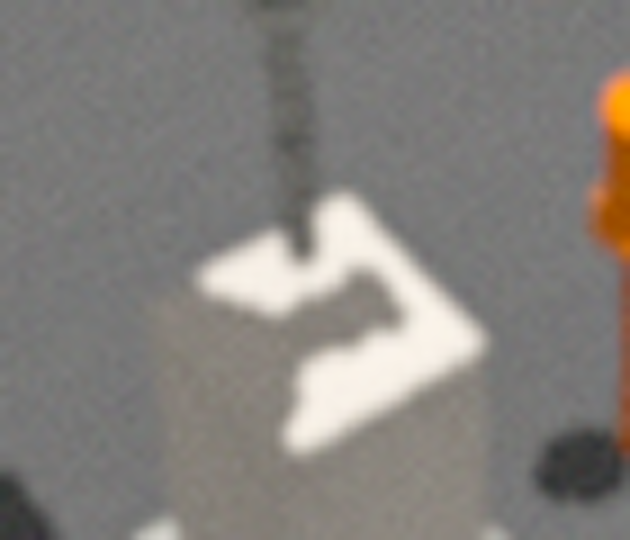

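>>> send_rows([
  {"dx":0.01,"dy":0.05,"dz":0.4,"ax":0,"ay":0,"az":0},
  {"dx":0,"dy":0,"dz":0.3,"ax":0,"ay":0,"az":0},
  {"dx":0,"dy":0,"dz":0.05,"ax":0,"ay":0,"az":0},
  {"dx":0,"dy":0,"dz":0,"ax":0,"ay":0,"az":0},
])

```text
time_s: 16.87
ee_pos: [0.5394, -0.029, 0.2563]
eef_rot: [-0.001, 0.047, 0.999, -0.001]
ft_force: [0.0, 0.2, -0.8]
opening: 0.0202
```

```bash
python3 -c "
from h import *
go([.5392,-.0280,.245])"
```

```text
t 16.8667 pos [ 0.5394 -0.029   0.2563] F [ 0.047   0.1936 -0.7508] open 0.020248330121140582 q [-0.0528  0.2595  0.0791  1.3924 -0.0017  0.0403]
shift units [0.0126 0.0404 0.4501] turn units [-0.0023 -0.0024 -0.004 ]
```

>>> send_rows([
  {"dx":0,"dy":0.04,"dz":0.12,"ax":-0.002,"ay":-0.002,"az":-0.003},
  {"dx":0,"dy":0,"dz":0.12,"ax":0,"ay":0,"az":0},
  {"dx":0,"dy":0,"dz":0.12,"ax":0,"ay":0,"az":0},
  {"dx":0,"dy":0,"dz":0.12,"ax":0,"ay":0,"az":0},
])

```text
time_s: 17.2
ee_pos: [0.5396, -0.0279, 0.2433]
eef_rot: [-0.0, 0.045, 0.999, 0.0]
ft_force: [-0.9, 0.5, -1.3]
opening: 0.0208
```

```bash
python3 -c "
from h import *
go([.5392,-.0280,.1432])"
```

```text
t 17.2 pos [ 0.5396 -0.0279  0.2433] F [-0.9363  0.4902 -1.2987] open 0.02083843907578923 q [-0.0518  0.2611  0.0485  1.3582 -0.      0.0387]
shift units [ 0.014  -0.0034  4.0045] turn units [-0.     -0.0001 -0.0006]
```

Tip z is now 0.125, below the cap top, with no force, so it is in the hole. Continuing down.

>>> send_rows([
  {"dx":0.01,"dy":0,"dz":0.2,"ax":0,"ay":0,"az":0},
  {"dx":0,"dy":0,"dz":0.3,"ax":0,"ay":0,"az":0},
  {"dx":0,"dy":0,"dz":0.3,"ax":0,"ay":0,"az":0},
  {"dx":0,"dy":0,"dz":0.3,"ax":0,"ay":0,"az":0},
  {"dx":0,"dy":0,"dz":0.3,"ax":0,"ay":0,"az":0},
])

```text
time_s: 17.62
ee_pos: [0.5397, -0.0279, 0.2056]
eef_rot: [0.001, 0.045, 0.999, -0.0]
ft_force: [-0.5, -1.5, -1.4]
opening: 0.0205
```

```bash
python3 -c "
from h import *
go([.5392,-.0280,.1432])"
```

```text
t 17.6167 pos [ 0.5397 -0.0279  0.2056] F [-0.4656 -1.4906 -1.3901] open 0.020533338058698197 q [-0.0516  0.2729 -0.0319  1.2644 -0.0001  0.0387]
shift units [ 0.0226 -0.0063  2.4978] turn units [-0.0001  0.002  -0.0003]
```

>>> send_rows([
  {"dx":0,"dy":0,"dz":0.3,"ax":0,"ay":0,"az":0},
  {"dx":0,"dy":0,"dz":0.3,"ax":0,"ay":0,"az":0},
  {"dx":0,"dy":0,"dz":0.3,"ax":0,"ay":0,"az":0},
  {"dx":0,"dy":0,"dz":0.3,"ax":0,"ay":0,"az":0},
])

```text
time_s: 17.95
ee_pos: [0.5392, -0.0279, 0.1716]
eef_rot: [0.0, 0.045, 0.999, -0.0]
ft_force: [-0.5, -0.0, -0.8]
opening: 0.0205
```

```bash
python3 -c "
from h import *
go([.5392,-.0280,.1432])"
```

```text
t 17.95 pos [ 0.5392 -0.0279  0.1716] F [-0.5208 -0.0335 -0.8446] open 0.020536896272828647 q [-0.0515  0.2897 -0.0975  1.1834 -0.0001  0.0387]
shift units [ 0.0007 -0.0057  1.1371] turn units [-0.0001  0.0004 -0.0003]
```

>>> send_rows([
  {"dx":0,"dy":0,"dz":0.3,"ax":0,"ay":0,"az":0},
  {"dx":0,"dy":0,"dz":0.3,"ax":0,"ay":0,"az":0},
  {"dx":0,"dy":0,"dz":0.15,"ax":0,"ay":0,"az":0},
  {"dx":0,"dy":0,"dz":0.05,"ax":0,"ay":0,"az":0},
])

```text
time_s: 18.28
ee_pos: [0.5384, -0.0278, 0.1476]
eef_rot: [-0.001, 0.045, 0.999, -0.0]
ft_force: [-0.5, 0.1, -1.3]
opening: 0.0208
```

```bash
python3 -c "
from h import *
go([.5392,-.0280,.1432])"
```

```text
t 18.2833 pos [ 0.5384 -0.0278  0.1476] F [-0.4693  0.1326 -1.3203] open 0.020822941766624477 q [-0.0516  0.3045 -0.1404  1.1279 -0.0001  0.0387]
shift units [-0.0323 -0.0042  0.1767] turn units [-0.0002 -0.0025 -0.0003]
```

>>> send_rows([
  {"dx":-0.02,"dy":0,"dz":0.05,"ax":0,"ay":0,"az":0},
  {"dx":0,"dy":0,"dz":0.04,"ax":0,"ay":0,"az":0},
  {"dx":0,"dy":0,"dz":0.03,"ax":0,"ay":0,"az":0},
])

```text
time_s: 18.53
ee_pos: [0.5391, -0.0279, 0.1443]
eef_rot: [-0.001, 0.045, 0.999, -0.0]
ft_force: [0.3, -0.6, -1.1]
opening: 0.0208
```

```bash
python3 -c "
from h import *
go([.5392,-.0280,.1432])"
```

```text
t 18.5333 pos [ 0.5391 -0.0279  0.1443] F [ 0.2847 -0.6045 -1.1343] open 0.020781322094134837 q [-0.0516  0.3078 -0.1445  1.1204 -0.0001  0.0387]
shift units [-0.0046 -0.0056  0.0454] turn units [-0.0002 -0.0025 -0.0003]
```

>>> send_rows([
  {"dx":0,"dy":0,"dz":0.03,"ax":0,"ay":0,"az":0},
  {"dx":0,"dy":0,"dz":0.03,"ax":0,"ay":0,"az":0},
])

```text
time_s: 18.7
ee_pos: [0.5396, -0.0279, 0.1433]
eef_rot: [-0.0, 0.045, 0.999, -0.0]
ft_force: [-0.3, -0.0, -0.9]
opening: 0.0208
```

```bash
python3 -c "
from h import *
go([.5392,-.0280,.1432])"
```

```text
t 18.7 pos [ 0.5396 -0.0279  0.1433] F [-0.273  -0.0352 -0.9005] open 0.02075355127191751 q [-0.0516  0.3084 -0.1465  1.1166 -0.0001  0.0387]
shift units [ 0.0141 -0.0046  0.0022] turn units [-0.0002 -0.001  -0.0004]
```

>>> send_rows([
  {"dx":0,"dy":0,"dz":0.03,"ax":0,"ay":0,"az":0},
  {"dx":0,"dy":0,"dz":0.03,"ax":0,"ay":0,"az":0},
])

```text
time_s: 18.87
ee_pos: [0.5396, -0.0279, 0.1431]
eef_rot: [0.0, 0.045, 0.999, -0.0]
ft_force: [-3.9, 0.2, 8.8]
opening: 0.0206
```

```bash
python3 -c "
from h import *
go([.5392,-.0280,.1432])"
```

```text
t 18.8667 pos [ 0.5396 -0.0279  0.1431] F [-3.935   0.1978  8.7531] open 0.020571025673966663 q [-0.0516  0.3077 -0.1479  1.1147 -0.0001  0.0387]
shift units [ 0.0173 -0.0054 -0.0034] turn units [-0.0001  0.0006 -0.0004]
```

Collar seated at TCP z 0.1431, the same as at the grasp, so the rod has not slipped. Releasing.

>>> send_rows([
  {"dx":0,"dy":0,"dz":-0.01,"ax":0,"ay":0,"az":0},
  {"dx":0,"dy":0,"dz":0,"ax":0,"ay":0,"az":0},
  {"dx":0,"dy":0,"dz":0,"ax":0,"ay":0,"az":0},
  {"dx":0,"dy":0,"dz":0,"ax":0,"ay":0,"az":0},
  {"dx":0,"dy":0,"dz":0,"ax":0,"ay":0,"az":0},
  {"dx":0,"dy":0,"dz":0,"ax":0,"ay":0,"az":0},
  {"dx":0,"dy":0,"dz":-0.3,"ax":0,"ay":0,"az":0},
  {"dx":0,"dy":0,"dz":-0.5,"ax":0,"ay":0,"az":0},
  {"dx":0,"dy":0,"dz":-0.7,"ax":0,"ay":0,"az":0},
  {"dx":0,"dy":0,"dz":-0.7,"ax":0,"ay":0,"az":0},
  {"dx":0,"dy":0,"dz":-0.7,"ax":0,"ay":0,"az":0},
  {"dx":0,"dy":0,"dz":-0.3,"ax":0,"ay":0,"az":0},
], fingers=1)

```text
time_s: 19.87
ee_pos: [0.5386, -0.0278, 0.2274]
eef_rot: [-0.001, 0.045, 0.999, -0.0]
ft_force: [0.3, 0.2, -0.0]
opening: 0.0854
```

```bash
python3 -c "
from h import *
from rig import camera
for n in('top','scene'):
    im=camera(n)[:,:,::-1];cv2.imwrite(f'pics/{n}6.png',im)
t=cv2.imread('pics/top6.png');s=cv2.imread('pics/scene6.png')
cv2.imwrite('pics/t6c.png',cv2.resize(t[200:245,218:288],None,fx=11,fy=11,interpolation=cv2.INTER_CUBIC))
cv2.imwrite('pics/s6c.png',cv2.resize(s[165:230,265:390],None,fx=6.4,fy=6.4,interpolation=cv2.INTER_CUBIC))
go([.502,.2007,.2],psi=.208)
"
```

```text
t 19.9667 pos [ 0.5388 -0.0278  0.2264] F [ 0.575  -0.1236 -0.7266] open 0.0854670329649886 q [-0.0516  0.2661  0.0121  1.3186 -0.0001  0.0387]
shift units [2.287  8.9718 1.0593] turn units [ 0.0001 -0.0023 -0.3798]
```

View pics/t6c.png

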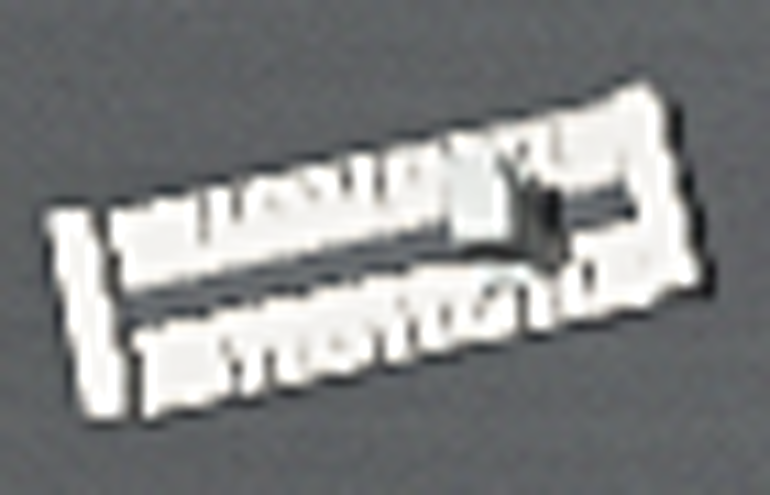

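View pics/s6c.png

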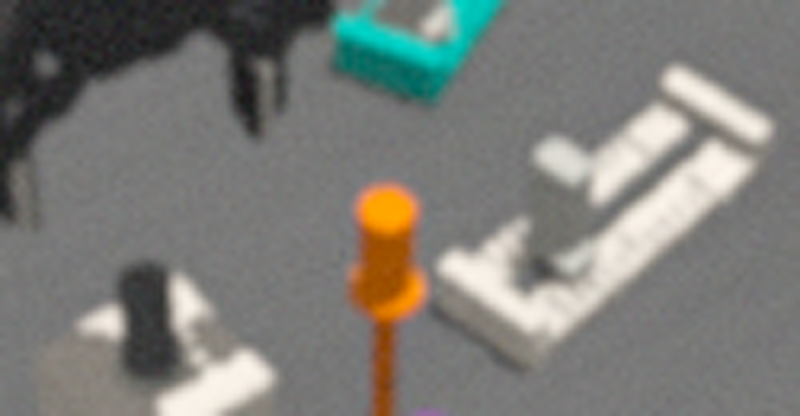

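```bash
python3 -c "
from h import *
g=lambda u,v:(218+(u+.5)/11-.5,200+(v+.5)/11-.5)
b=np.array([.0014,.0018,0])
Z=[plane('top',g(*p),.018)-b for p in[(537,232),(382,260),(228,292)]]
print(np.array(Z),np.diff(Z,axis=0),np.linalg.norm(Z[2]-Z[0]))
y=(Z[2]-Z[0])/np.linalg.norm(Z[2]-Z[0]);print(np.arctan2(-y[0],y[1]))
s=plane('top',g(476,208),.079)-b;print(s,(s-Z[0])@y, (s-Z[1])@y+.05)
f=lambda u,v:(265+(u+.5)/6.4-.5,165+(v+.5)/6.4-.5)
s2=plane('scene',f(561,154),.079)+b;print(s2,(s2-Z[0])@y)
"
```

```text
[[0.50297337 0.19165847 0.018     ]
 [0.49553638 0.23436256 0.018     ]
 [0.4869945  0.27672657 0.018     ]] [[-0.00743699  0.04270409  0.        ]
 [-0.00854188  0.04236401  0.        ]] 0.0865557992761352
0.18567271845926636
[0.50086489 0.20147553 0.079     ] 0.010037569604135094 0.016694538217673867
[0.50102592 0.20083169 0.079     ] 0.009375065874092228
```

```bash
python3 -c "
from h import *
t=cv2.imread('pics/top6.png').astype(float)
psi=.208;y=np.array([-np.sin(psi),np.cos(psi),0]);x=np.array([np.cos(psi),np.sin(psi),0])
c=np.array([.4968,.2358,.018])+[.0014,.0018,0]
W=[]
for off in np.arange(-.032,.0325,.001):
    pts=np.array([proj('top',c+x*off+y*s) for s in np.arange(-.09,.0905,.0005)],np.float32)
    W.append(cv2.remap(t.astype(np.float32),pts[None,:,0],pts[None,:,1],cv2.INTER_CUBIC)[0])
W=np.clip(np.array(W),0,255)[::-1].astype(np.uint8)
im=cv2.resize(W,None,fx=2.2,fy=6,interpolation=cv2.INTER_CUBIC)
cv2.imwrite('pics/rect.png',im);print(im.shape)
"
```

```text
(390, 794, 3)
```

View pics/rect.png

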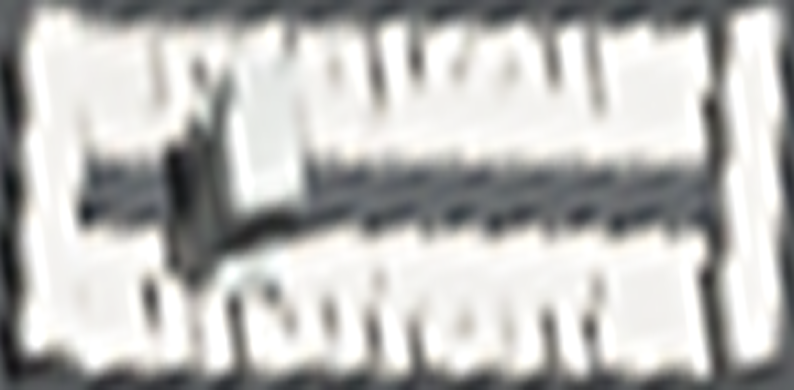

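>>> send_rows([
  {"dx":0.15,"dy":0.5,"dz":0,"ax":0,"ay":0,"az":0},
  {"dx":0.2,"dy":0.9,"dz":0,"ax":0,"ay":0,"az":0},
  {"dx":0.2,"dy":0.9,"dz":0,"ax":0,"ay":0,"az":0},
  {"dx":0.2,"dy":0.9,"dz":0,"ax":0,"ay":0,"az":0},
  {"dx":0.2,"dy":0.9,"dz":0,"ax":0,"ay":0,"az":0},
  {"dx":0.2,"dy":0.9,"dz":0,"ax":0,"ay":0,"az":0},
  {"dx":0.2,"dy":0.9,"dz":0,"ax":0,"ay":0,"az":0},
  {"dx":0.2,"dy":0.9,"dz":0,"ax":0,"ay":0,"az":0},
  {"dx":0.2,"dy":0.9,"dz":0,"ax":0,"ay":0,"az":-0.1},
  {"dx":0.2,"dy":0.5,"dz":0,"ax":0,"ay":0,"az":-0.1},
  {"dx":0,"dy":0,"dz":0,"ax":0,"ay":0,"az":-0.1},
  {"dx":0,"dy":0,"dz":0,"ax":0,"ay":0,"az":-0.07},
  {"dx":0,"dy":0,"dz":0,"ax":0,"ay":0,"az":0},
], fingers=1)

```text
time_s: 21.05
ee_pos: [0.4964, 0.1959, 0.2114]
eef_rot: [-0.011, -0.106, 0.994, -0.0]
ft_force: [-0.4, 0.2, -0.2]
opening: 0.0856
```

```bash
python3 -c "
from h import *
go([.501,.2011,.11],psi=.208)"
```

```text
t 21.05 pos [0.4964 0.1959 0.2114] F [-0.424   0.1525 -0.2067] open 0.08558975158376979 q [ 0.373   0.2768 -0.0118  1.3039  0.0051  0.1598]
shift units [-0.3134  0.1573  4.0503] turn units [ 0.0019 -0.0283  0.0065]
```

>>> send_rows([
  {"dx":-0.15,"dy":0.1,"dz":0.5,"ax":0,"ay":-0.02,"az":0.006},
  {"dx":-0.15,"dy":0.05,"dz":0.8,"ax":0,"ay":-0.008,"az":0},
  {"dx":0,"dy":0,"dz":0.8,"ax":0,"ay":0,"az":0},
  {"dx":0,"dy":0,"dz":0.7,"ax":0,"ay":0,"az":0},
  {"dx":0,"dy":0,"dz":0.4,"ax":0,"ay":0,"az":0},
  {"dx":0,"dy":0,"dz":0,"ax":0,"ay":0,"az":0},
])

```text
time_s: 21.55
ee_pos: [0.4989, 0.2026, 0.124]
eef_rot: [-0.002, -0.098, 0.995, 0.0]
ft_force: [-0.3, -0.7, -0.1]
opening: 0.0855
```

```bash
python3 -c "
from h import *
go([.501,.2011,.043],psi=.208)"
```

```text
t 21.55 pos [0.4989 0.2026 0.124 ] F [-0.2714 -0.7002 -0.0704] open 0.08551265007005684 q [ 0.3847  0.3213 -0.1804  1.0729  0.0019  0.1882]
shift units [-0.0845 -0.0804  3.2403] turn units [ 0.0016 -0.0052 -0.0147]
```

>>> send_rows([
  {"dx":-0.06,"dy":-0.06,"dz":0.5,"ax":0,"ay":-0.005,"az":-0.015},
  {"dx":0,"dy":0,"dz":0.6,"ax":0,"ay":0,"az":0},
  {"dx":0,"dy":0,"dz":0.5,"ax":0,"ay":0,"az":0},
  {"dx":0,"dy":0,"dz":0,"ax":0,"ay":0,"az":0},
])

```text
time_s: 21.88
ee_pos: [0.4992, 0.2015, 0.0823]
eef_rot: [-0.001, -0.101, 0.995, 0.0]
ft_force: [-0.9, -0.5, 0.0]
opening: 0.085
```

```bash
python3 -c "
from h import *
go([.501,.2011,.043],psi=.208)
from rig import camera
s=camera('scene')[:,:,::-1];cv2.imwrite('pics/scene7.png',s)
cv2.imwrite('pics/s7c.png',cv2.resize(s[150:230,300:410],None,fx=7,fy=7,interpolation=cv2.INTER_CUBIC))
"
```

```text
t 21.8833 pos [0.4992 0.2015 0.0823] F [-0.9224 -0.5435  0.0081] open 0.08495175034810175 q [ 0.3828  0.3543 -0.2485  0.9697  0.0015  0.181 ]
shift units [-0.0696 -0.0318  1.5711] turn units [ 0.0014 -0.0025 -0.0079]
```

View pics/s7c.png

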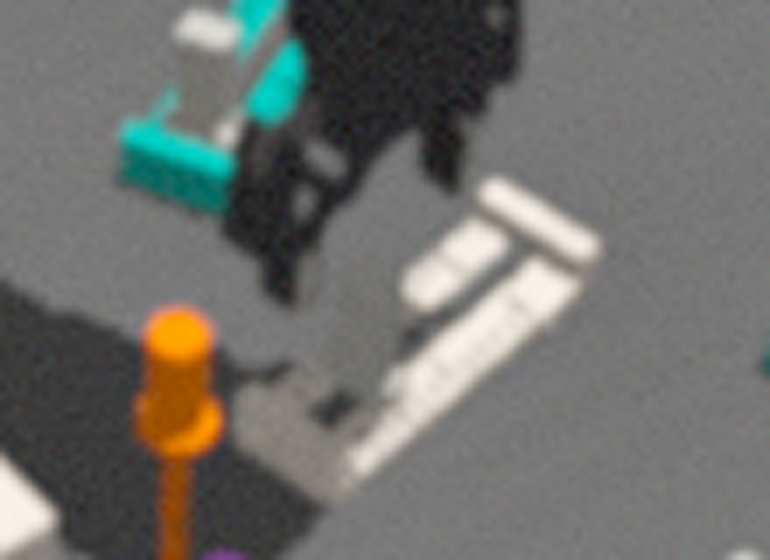

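>>> send_rows([
  {"dx":-0.06,"dy":-0.02,"dz":0.5,"ax":0,"ay":0,"az":-0.008},
  {"dx":0,"dy":0,"dz":0.5,"ax":0,"ay":0,"az":0},
  {"dx":0,"dy":0,"dz":0.3,"ax":0,"ay":0,"az":0},
  {"dx":0,"dy":0,"dz":0,"ax":0,"ay":0,"az":0},
])

```text
time_s: 22.27
ee_pos: [0.5031, 0.2026, 0.0538]
eef_rot: [0.002, -0.102, 0.995, 0.001]
ft_force: [-0.1, 0.1, -0.0]
opening: 0.0852
```

```bash
python3 -c "
from h import *
go([.501,.2011,.043],psi=.208)
"
```

```text
t 22.2667 pos [0.5031 0.2026 0.0538] F [-0.0605  0.119  -0.0489] open 0.0851678633238411 q [ 0.3819  0.384  -0.2857  0.8971  0.0016  0.1767]
shift units [ 0.0948 -0.0409  0.4332] turn units [ 0.0029  0.0045 -0.0037]
```

>>> send_rows([
  {"dx":0.06,"dy":-0.03,"dz":0.3,"ax":0,"ay":0.004,"az":0},
  {"dx":0.02,"dy":0,"dz":0.1,"ax":0,"ay":0,"az":0},
  {"dx":0,"dy":0,"dz":0,"ax":0,"ay":0,"az":0},
])

```text
time_s: 22.52
ee_pos: [0.5021, 0.2018, 0.045]
eef_rot: [0.001, -0.102, 0.995, 0.001]
ft_force: [-0.5, -0.0, 0.0]
opening: 0.0856
```

```bash
python3 -c "
from h import *
go([.501,.2011,.043],psi=.208)
"
```

```text
t 22.5167 pos [0.5021 0.2018 0.045 ] F [-0.5249 -0.0496  0.0022] open 0.08557070371934929 q [ 0.3809  0.3922 -0.2993  0.8765  0.0022  0.1767]
shift units [ 0.049  -0.0189  0.0803] turn units [ 0.0034  0.0029 -0.0048]
```

>>> send_rows([
  {"dx":0,"dy":0,"dz":0,"ax":0,"ay":0,"az":0},
  {"dx":0,"dy":0,"dz":0,"ax":0,"ay":0,"az":0},
  {"dx":0,"dy":0,"dz":0,"ax":0,"ay":0,"az":0},
  {"dx":0,"dy":0,"dz":0,"ax":0,"ay":0,"az":0},
  {"dx":0,"dy":0,"dz":0,"ax":0,"ay":0,"az":0},
  {"dx":0,"dy":0,"dz":0,"ax":0,"ay":0,"az":0},
  {"dx":0,"dy":0,"dz":0,"ax":0,"ay":0,"az":0},
  {"dx":0,"dy":0,"dz":0,"ax":0,"ay":0,"az":0},
  {"dx":0,"dy":0,"dz":0,"ax":0,"ay":0,"az":0},
], fingers=-1)

```text
time_s: 23.27
ee_pos: [0.5028, 0.2021, 0.0467]
eef_rot: [0.002, -0.102, 0.995, 0.002]
ft_force: [-0.2, 0.2, 0.5]
opening: 0.0151
```

```bash
cat >> h.py <<'E'
Z0=np.array([.5080,.1827]);YR=np.array([-np.sin(.208),np.cos(.208)])
def rd():
    o,p,R=st();print("reading est",(p[:2]-Z0)@YR,"lat",(p[:2]-Z0)@[YR[1],-YR[0]],"F along",np.array(o["ft_force"])[:2]@YR)
E
python3 -c "
from h import *
go([.501,.2011,.043],psi=.208);rd()
"
```

```text
t 23.2667 pos [0.5028 0.2021 0.0467] F [-0.2398  0.216   0.488 ] open 0.015149069167159083 q [ 0.3811  0.3903 -0.2975  0.8782  0.0019  0.1762]
shift units [ 0.0811 -0.024   0.1466] turn units [ 0.0035  0.0057 -0.004 ]
reading est 0.020031609512121774 lat -0.0010374872853811886 F along 0.26088577237286753
```

>>> send_rows([
  {"dx":0,"dy":-0.15,"dz":0,"ax":0,"ay":0,"az":0},
  {"dx":0,"dy":-0.15,"dz":0,"ax":0,"ay":0,"az":0},
  {"dx":0,"dy":-0.15,"dz":0,"ax":0,"ay":0,"az":0},
  {"dx":0,"dy":-0.1,"dz":0,"ax":0,"ay":0,"az":0},
])

```text
time_s: 23.6
ee_pos: [0.5057, 0.1887, 0.0467]
eef_rot: [0.002, -0.103, 0.995, 0.002]
ft_force: [-0.2, 1.9, 0.3]
opening: 0.0152
```

```bash
python3 -c "
from h import *
go([.501,.2011,.046],psi=.208);rd()
"
```

```text
t 23.6 pos [0.5057 0.1887 0.0467] F [-0.1627  1.907   0.3291] open 0.015176174284012018 q [ 0.3551  0.3869 -0.3031  0.8756  0.0036  0.1486]
shift units [0.0828 0.5232 0.029 ] turn units [ 0.0056  0.0059 -0.0019]
reading est 0.006362246170493573 lat -0.001001535473840996 F along 1.899526703832304
```

Friction is 1.9 N, as described. Now gently to the lower end stop.

>>> send_rows([
  {"dx":0,"dy":-0.06,"dz":0,"ax":0,"ay":0,"az":0},
  {"dx":0,"dy":-0.05,"dz":0,"ax":0,"ay":0,"az":0},
  {"dx":0,"dy":-0.05,"dz":0,"ax":0,"ay":0,"az":0},
  {"dx":0,"dy":-0.05,"dz":0,"ax":0,"ay":0,"az":0},
])

```text
time_s: 23.93
ee_pos: [0.5071, 0.1824, 0.0467]
eef_rot: [0.002, -0.103, 0.995, 0.003]
ft_force: [-1.5, 7.7, -0.2]
opening: 0.0152
```

```bash
python3 -c "
from h import *
rd()
"
```

```text
reading est -6.50664660429084e-05 lat -0.000951088856824401 F along 7.804517910644004
```

>>> send_rows([
  {"dx":0,"dy":-0.05,"dz":0,"ax":0,"ay":0,"az":0},
  {"dx":0,"dy":-0.05,"dz":0,"ax":0,"ay":0,"az":0},
])

```text
time_s: 24.1
ee_pos: [0.5071, 0.1824, 0.0467]
eef_rot: [0.002, -0.103, 0.995, 0.006]
ft_force: [-2.4, 10.9, -0.4]
opening: 0.0151
```

```bash
python3 -c "
from h import *
rd()
"
```

```text
reading est -0.00010946141441925197 lat -0.0009741821017739594 F along 11.143011213117918
```

Mechanical zero and visual zero agree to within 0.1 mm. Sliding up to 40.8 mm.

>>> send_rows([
  {"dx":0,"dy":0.15,"dz":0,"ax":0,"ay":0,"az":0},
  {"dx":0,"dy":0.2,"dz":0,"ax":0,"ay":0,"az":0},
  {"dx":0,"dy":0.2,"dz":0,"ax":0,"ay":0,"az":0},
  {"dx":0,"dy":0.2,"dz":0,"ax":0,"ay":0,"az":0},
  {"dx":0,"dy":0.2,"dz":0,"ax":0,"ay":0,"az":0},
  {"dx":0,"dy":0.2,"dz":0,"ax":0,"ay":0,"az":0},
  {"dx":0,"dy":0.1,"dz":0,"ax":0,"ay":0,"az":0},
  {"dx":0,"dy":0.05,"dz":0,"ax":0,"ay":0,"az":0},
])

```text
time_s: 24.77
ee_pos: [0.5, 0.2147, 0.0467]
eef_rot: [0.002, -0.103, 0.995, 0.002]
ft_force: [1.0, -1.7, 0.4]
opening: 0.0153
```

```bash
python3 -c "
from h import *
rd();go(list(Z0+YR*.0408)+[.0467],psi=.208)
"
```

```text
reading est 0.032964924482885134 lat -0.0011756247825159632 F along -1.8656101827245606
t 24.7667 pos [0.5    0.2147 0.0467] F [ 1.0145 -1.6926  0.4006] open 0.01530471048354762 q [ 0.4035  0.3935 -0.2921  0.8803  0.0037  0.1978]
shift units [-0.0463  0.3135  0.0006] turn units [ 0.0058  0.0053 -0.0029]
```

>>> send_rows([
  {"dx":0,"dy":0.12,"dz":0,"ax":0,"ay":0,"az":0},
  {"dx":0,"dy":0.12,"dz":0,"ax":0,"ay":0,"az":0},
  {"dx":0,"dy":0.08,"dz":0,"ax":0,"ay":0,"az":0},
  {"dx":0,"dy":0.03,"dz":0,"ax":0,"ay":0,"az":0},
])

```text
time_s: 25.1
ee_pos: [0.498, 0.2244, 0.0467]
eef_rot: [0.002, -0.103, 0.995, 0.002]
ft_force: [0.0, -1.9, -0.4]
opening: 0.0153
```

```bash
python3 -c "
from h import *
rd();go(list(Z0+YR*.0408)+[.0467],psi=.208)
"
```

```text
reading est 0.04284866773085278 lat -0.0011958818012498523 F along -1.903678342854872
t 25.1 pos [0.498  0.2244 0.0467] F [ 0.0496 -1.9351 -0.422 ] open 0.015258932057246075 q [ 0.4213  0.3964 -0.2871  0.8823  0.0036  0.2155]
shift units [-0.048  -0.0818 -0.0002] turn units [ 0.0058  0.0052 -0.0028]
```

>>> send_rows([
  {"dx":0,"dy":-0.08,"dz":0,"ax":0,"ay":0,"az":0},
  {"dx":0,"dy":0,"dz":0,"ax":0,"ay":0,"az":0},
])

```text
time_s: 25.27
ee_pos: [0.4982, 0.2231, 0.0467]
eef_rot: [0.002, -0.103, 0.995, 0.003]
ft_force: [0.5, -1.4, 0.6]
opening: 0.0152
```

```bash
python3 -c "
from h import *
rd()
"
```

```text
reading est 0.041575900814211864 lat -0.0012118405055605093 F along -1.4910717263159181
```

>>> send_rows([
  {"dx":0,"dy":-0.05,"dz":0,"ax":0,"ay":0,"az":0},
  {"dx":0,"dy":-0.02,"dz":0,"ax":0,"ay":0,"az":0},
  {"dx":0,"dy":0,"dz":0,"ax":0,"ay":0,"az":0},
])

```text
time_s: 25.52
ee_pos: [0.4985, 0.2218, 0.0467]
eef_rot: [0.002, -0.103, 0.995, 0.004]
ft_force: [0.4, 0.7, -1.1]
opening: 0.0151
```

```bash
python3 -c "
from h import *
rd()
"
```

```text
reading est 0.040182862251292153 lat -0.0011796838406636099 F along 0.6138672761715858
```

>>> send_rows([
  {"dx":0,"dy":0,"dz":0,"ax":0,"ay":0,"az":0},
  {"dx":0,"dy":0,"dz":0,"ax":0,"ay":0,"az":0},
  {"dx":0,"dy":0,"dz":0,"ax":0,"ay":0,"az":0},
  {"dx":0,"dy":0,"dz":0,"ax":0,"ay":0,"az":0},
  {"dx":0,"dy":0,"dz":0,"ax":0,"ay":0,"az":0},
  {"dx":0,"dy":0,"dz":-0.3,"ax":0,"ay":0,"az":0},
  {"dx":0,"dy":0,"dz":-0.6,"ax":0,"ay":0,"az":0},
  {"dx":0,"dy":0,"dz":-0.8,"ax":0,"ay":0,"az":0},
  {"dx":0,"dy":0,"dz":-0.8,"ax":0,"ay":0,"az":0},
  {"dx":0,"dy":0,"dz":-0.8,"ax":0,"ay":0,"az":0},
  {"dx":0.3,"dy":0,"dz":-0.8,"ax":0,"ay":0,"az":0},
  {"dx":0.6,"dy":0,"dz":-0.6,"ax":0,"ay":0,"az":0},
  {"dx":0.8,"dy":0.3,"dz":-0.4,"ax":0,"ay":0,"az":0},
  {"dx":0.8,"dy":0.3,"dz":0,"ax":0,"ay":0,"az":0},
  {"dx":0.8,"dy":0.3,"dz":0,"ax":0,"ay":0,"az":0},
  {"dx":0.8,"dy":0.3,"dz":0,"ax":0,"ay":0,"az":0},
  {"dx":0.3,"dy":0,"dz":0,"ax":0,"ay":0,"az":0},
  {"dx":0,"dy":0,"dz":0,"ax":0,"ay":0,"az":0},
], fingers=1)

```text
time_s: 27.02
ee_pos: [0.381, 0.227, 0.1873]
eef_rot: [0.004, -0.101, 0.995, 0.005]
ft_force: [-0.3, 0.5, 0.8]
opening: 0.0853
```

```bash
python3 -c "
from h import *
from rig import camera
t=camera('top')[:,:,::-1].copy();s=camera('scene')[:,:,::-1].copy()
cv2.imwrite('pics/top8.png',t);cv2.imwrite('pics/scene8.png',s)
a=cv2.resize(t[185:250,215:365],(780,338),interpolation=cv2.INTER_CUBIC)
b=cv2.resize(s[165:265,260:395],(351,260),interpolation=cv2.INTER_CUBIC)
o=np.zeros((600,780,3),np.uint8);o[:338]=a;o[340:,:351]=b;o[340:,360:760]=cv2.resize(s,(400,250),interpolation=cv2.INTER_AREA).__class__(( 260,400,3),np.uint8)*0;o[340:590,360:760]=cv2.resize(s,(400,250))
cv2.imwrite('pics/f8.png',o)
psi=.208;y=np.array([-np.sin(psi),np.cos(psi),0]);x=np.array([np.cos(psi),np.sin(psi),0])
c=np.array([.4968,.2358,.018])+[.0014,.0018,0]
W=[]
for off in np.arange(-.032,.0325,.001):
    pts=np.array([proj('top',c+x*off+y*q) for q in np.arange(-.09,.0905,.0005)],np.float32)
    W.append(cv2.remap(t.astype(np.float32),pts[None,:,0],pts[None,:,1],cv2.INTER_CUBIC)[0])
W=np.clip(np.array(W),0,255)[::-1].astype(np.uint8)
cv2.imwrite('pics/rect8.png',cv2.resize(W,None,fx=2.2,fy=6,interpolation=cv2.INTER_CUBIC))
for r in (0,.0403,.05): print(r,proj('top',[*(Z0+YR*r),.079]+np.array([.0014,.0018,0])))
print(st()[0]['ee_pos'])
"
```

```text
0 [267.2823577  215.97666609]
0.0403 [253.72952277 218.91635983]
0.05 [250.46480011 219.62449837]
[0.382632   0.22727144 0.18712355]
```

View pics/f8.png

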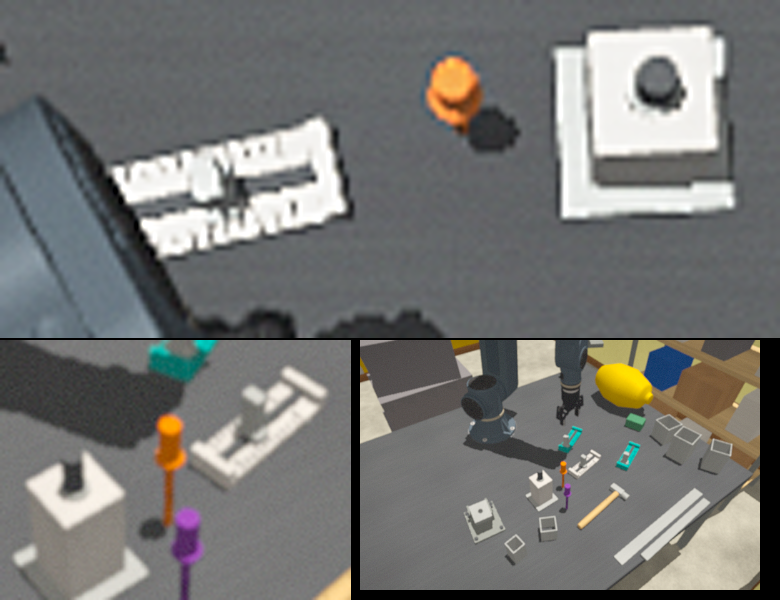

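View pics/rect8.png

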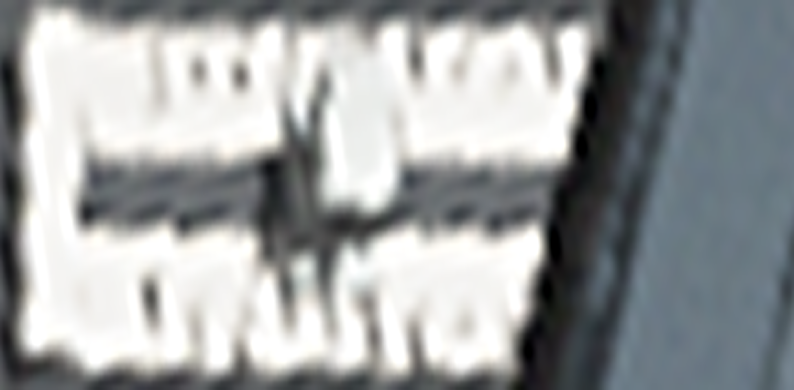

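The stop top centre moved from px 264 to about 360 in the rectified view, about +20.5 mm. That puts it at about 40.4 mm and matches the arm reading. The rod stands upright in the cap, centred at top crop (657,82). The hammer and the offcuts look unmoved, and the arm is clear of everything.

```bash
python3 -c "
from rig import order
print(order.finish_job())"
```

```text
the job is handed in; nothing more can be done
None
```

The job is handed in at about 27 s of the 72 s; no verdict is reported. The bore measured about 40.7 mm deep, and I left the stop at about 40.3 mm.

- **Depth:** I took the lip height by touching the rod tip on the lug face before and after bottoming, with readings of 119.3 and 119.6 mm. The floor read 78.7 to 78.8 mm over three readings. I used 40.8 mm, the later lip touch less the lightest floor reading. The pushes on the floor read 3 to 7 N; the first lip touch reached about 19 N.
- **Rod:** It is back in its stand. The collar seated at the same tool height as at pick-up (143.1 against 143.2 mm), so it did not slip in the grip. The last pictures show it upright.
- **Stop:** I ran it down to its end stop, which matched the zero read from the scale ticks to about 0.1 mm, then slid it to 40.2 to 40.3 mm by arm position. The last picture agrees at about 40.4 mm.
- **Checks that disagreed:** My first reading of the scale ticks gave a spacing of 87 mm for 100 mm, so I redid it. The two cameras also disagree by about 3 to 5 mm in position; I used the mean, and both touch checks bore it out.
- **Bystanders:** The hammer, offcuts and look-alikes look unmoved in the last pictures; I did not measure their positions.

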